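# Catch a charge of mounting pre-forms in the pot and put it on the balance

## Task

Take the lid off the pot and lay it flat in the lid rest. Hold the open pot level under the dispenser's hooded chute and gently press the pot against the paddle beneath it until the gate opens, so that all four pre-forms slide into the pot and none lands on the bench. Then set the pot down gently, upright in the middle of the balance pan, with the four pre-forms in it, and leave the other things on the bench where they are.

Things in the scene. Friction and masses are not known exactly. Their poses are not given: they have to be found in the camera images.
- dispenser: pre-form dispenser fixed to the bench: steel U-chute sloping at 30 degrees on a grey column, open hopper on top, 320 mm high; it all reaches 215 mm behind the lip. Origin on the bench below the chute's lip; -x is its front, where the chute discharges, y across, z up. Foot rails 14 mm high, 22 mm wide, 78 mm either side of the middle, reach 45 mm in front of the lip; the bench between is free
- chute_lip (a point): middle of the chute's lower lip, 150 mm above the bench (channel 34 mm wide, walls 23 mm); axes as the dispenser's. Pre-forms leave at up to 0.75 m/s and fly up to 60 mm forward by 70 mm below the lip. A drop gate 3 to 6 mm in front of the lip holds them; open, it reaches 20 mm below the lip and comes back up when let go: keep the pot's rim 24 to 30 mm below the lip
- paddle_place (a point): usual place of the middle of the paddle's front face (2 mm in front of the lip, 60 mm below it): an upright white nylon plate 60 mm wide, 34 mm high. Clamped on a screw, it really stands up to 8 mm farther front or back: feel for it. Pushed to +x of the dispenser by the pot's far wall it opens the gate: about 15 mm of push to a firm stop, 2 to 3 N at first touch, 6 to 7 N fully open; springs shut
- gate_shaft (a point): cross shaft under the chute on which the sprung lever of gate and paddle turns: 40 mm behind the lip, 12 mm above it
- hood_edge (a point): middle of the lower side of the front edge of the clear hood over the outlet, 199 mm above the bench, 120 mm in front of the lip; the hood is level, 120 mm wide, from here to 20 mm behind the lip. A gripper holding the pot's handle straight from above does not fit beneath it: lean the tool back, away from the dispenser, while the pot stays level
- pot: straight-sided steel pot, 90 mm outer diameter, 78 mm high, wall 5 mm, floor 4 mm, 0.19 to 0.31 kg; starts with its lid on. A flat handle sticks out level towards the pot's -x: 12 mm wide (y), 20 mm high (54 to 74 mm above the underside), ending 99.5 mm from the axis. Origin at the centre of its underside, z up
- pot_handle (a point): point in the middle of the pot's handle where to grip it: 80 mm from the pot's axis along its -x, 64 mm above its underside; axes as the pot's
- lid: the pot's loose aluminium lid, 70 g: flange 94 mm diameter, 4 mm thick, that lies on the rim; a plug 73 mm diameter going 5 mm down into the pot; a round black knob 18 mm diameter, its top 34 mm above the flange's underside. Origin at the centre of the flange's underside (78 mm above the pot's underside at the start), z up
- lid_rest: lid rest: round white shallow dish fixed to the bench, 116 mm outside, 109 mm inside, 15 mm high with its floor at 6 mm; a lid lying in it has its plug on the floor and its flange's underside 11 mm above the bench, within the dish's wall. Origin at the centre of its underside
- balance: white bench balance, fixed: body 265 by 200 mm, 56 mm high, with a round steel pan 140 mm diameter whose top is 70 mm above the bench; the display part reaches 172 mm from the pan's axis towards the balance's -x. Origin on the bench below the pan's centre, z up
- tablet1_center (a point): centre of a pre-form: black resin disc 30 mm diameter, 15 mm thick, 16 g, slippery; lies flat in the chute at the start (number 1 lowest)
- tablet2_center (a point): centre of a pre-form: black resin disc 30 mm diameter, 15 mm thick, 16 g, slippery; lies flat in the chute at the start (number 1 lowest)
- tablet3_center (a point): centre of a pre-form: black resin disc 30 mm diameter, 15 mm thick, 16 g, slippery; lies flat in the chute at the start (number 1 lowest)
- tablet4_center (a point): centre of a pre-form: black resin disc 30 mm diameter, 15 mm thick, 16 g, slippery; lies flat in the chute at the start (number 1 lowest)
- mount1: finished specimen mount: black resin cylinder, 30 mm diameter, 20 mm high, with a small steel inlay in its top; origin at the centre of its underside; a bystander
- mount2: finished specimen mount: black resin cylinder, 30 mm diameter, 20 mm high, with a small steel inlay in its top; origin at the centre of its underside; a bystander
- beaker: empty glass beaker, 68 mm diameter, 85 mm high; a bystander
- wash_bottle: white wash bottle with a bent spout, 64 mm diameter, 190 mm high; a bystander
- suspension: polishing-suspension bottle with a black cap, 52 mm diameter, 125 mm high; a bystander
- tweezers: steel tweezers, 125 mm long, 7 mm high, lying; a bystander
- spanner: steel spanner, 150 mm long, 8 mm high, lying; a bystander
- clamp_ring: steel ring 52 mm diameter, 14 mm high, lying flat; a bystander

How it is judged (in metres and radians):
On the way, in this order (a step that is already met when the one before it is completed fails the run):
1. the lid lies flat in the lid rest (horizontal distance between lid and lid_rest below 0.01 m and z of lid in the frame of lid_rest below 0.0135 m and angle between lid's own z axis and vertical below 0.06 rad), for 0.2 s.
2. all four pre-forms are in the pot while it is held level, off the bench, at the dispenser (horizontal distance between each of tablet1_center, tablet2_center, tablet3_center, tablet4_center and pot below 0.044 m and z of tablet1_center in the frame of pot between 0 and 0.078 m and z of tablet2_center in the frame of pot between 0 and 0.078 m and z of tablet3_center in the frame of pot between 0 and 0.078 m and z of tablet4_center in the frame of pot between 0 and 0.078 m and height (world z) of pot above 0.03 m and angle between pot's own z axis and vertical below 0.35 rad and horizontal distance between pot and dispenser below 0.22 m), for 0.2 s.
At the end, for the whole second after the job is handed in: The pot stands upright (within 3 degrees) and at rest on the balance pan, its axis within 25 mm of the pan's centre, with all four pre-forms inside it; the lid lies flat in the lid rest, its centre within 10 mm of the rest's centre and its flange down within the rest's wall (all of step 1 and horizontal distance between each of tablet1_center, tablet2_center, tablet3_center, tablet4_center and pot below 0.044 m and z of tablet1_center in the frame of pot between 0 and 0.078 m and z of tablet2_center in the frame of pot between 0 and 0.078 m and z of tablet3_center in the frame of pot between 0 and 0.078 m and z of tablet4_center in the frame of pot between 0 and 0.078 m and horizontal distance between pot and balance below 0.025 m and height (world z) of pot between 0.066 and 0.074 m and angle between pot's own z axis and vertical below 0.05 rad and linear speed of each of pot, lid below 0.02 m/s); the robot touches nothing.
It fails at once if a pre-form lands outside the pot, on the bench ((height (world z) of tablet1_center below 0.03 m and horizontal distance between tablet1_center and pot above 0.05 m) or (height (world z) of tablet2_center below 0.03 m and horizontal distance between tablet2_center and pot above 0.05 m) or (height (world z) of tablet3_center below 0.03 m and horizontal distance between tablet3_center and pot above 0.05 m) or (height (world z) of tablet4_center below 0.03 m and horizontal distance between tablet4_center and pot above 0.05 m)).
It fails at once if the pot is rammed against the dispenser (over 30 N) (contact force between pot and dispenser above 30 N).
It fails at once if the robot hits the dispenser (over 20 N) (contact force between any of the arm, the fingers and dispenser above 20 N).
It fails at once if the pot is slammed or pressed hard onto the balance (over 30 N) (contact force between pot and balance above 30 N).
It fails at once if another thing on the bench is moved by more than 25 mm (distance of any of mount1, mount2, beaker, wash_bottle, suspension, tweezers, spanner, clamp_ring from where it was at the start of the episode above 0.025 m).
It also fails if it takes over 64 s, if anything falls off the work surface, if the arm or the gripper's body presses on something with over 40 N, if the wrist force passes 120 N, or if a joint passes its speed limit or range.

## Robot

A 7-joint arm with a two-finger parallel gripper is mounted at the origin on the work surface. World frame = base frame: x ahead of the robot, y to its left, z up, the work surface at z = 0. Lengths are in mm, angles in rad, forces in N, time in s.
With the tool pointing down it reaches from about 400 to 875 mm from the base axis. Payload 4.4 kg.
Tool frame: the origin (TCP) lies on the centre line of the jaws, within the pads' length; the fingertips stand 14 mm ahead of it and the grasp point (between the pads) lies 5 mm behind it (tips_ahead is the distance from the TCP to the fingertips, in mm); z points along the fingers, y is the line along which they close (so a half turn about z gives the same grasp; the last joint's range is limited). The gripper opens to 85 mm and grips with 20 to 120 N. Pads are 22 mm wide; open, the fingers measure 114 mm over their backs; the gripper's body (76 mm by 85 mm) begins 54 mm behind the grasp point. The pads swing forward as they close: fully open they stand 13 mm farther back than shut.
Start: joints at [-1.414, 0.628, 0.038, 1.517, -0.027, 0.996, -0.02], TCP at [143.6, 633.953, 245.313] pointing down, gripper open.
Joint ranges: [-3.06, 3.06], [-0.37, 2.12], [-1.25, 1.32], [0.18, 2.47], [-1.1, 4.24], [0.23, 1.98], [-2.94, 2.94]. Speed limits (rad/s): [2.57, 2.57, 3.14, 3.14, 3.14, 3.14, 3.14].

## Interface

Orientations are given as [roll, pitch, yaw] about the fixed x, y, z axes, in that order (R = Rz(yaw) Ry(pitch) Rx(roll)).
In Python, from cell import * gives the robot as it stands.
- The arm moves only by the tool move_arm, never from a script. Its argument "rows" is text: rows parted by semicolons, each of 7 numbers parted by spaces: the shift along the tool's x, y, z scaled (see below), then the turn, a rotation vector about the tool's x, y, z scaled (see below), then the closure, from -1 (fully open) to 1 (shut). A call has 1 to 12 rows; each row is the pose to reach, as a shift and turn from the pose commanded when the call began, along the tool's axes at that moment; what a row does not reach only later rows make up. The controller multiplies each number of a shift by 0.3 m and each number of a turn by pi/2 rad. A row lasts 1/12 s, in which the tool goes at most 41.7 mm and 7.16 degrees, less where a joint would pass 70% of its speed; a pose out of reach is approached as far as the arm can. A call with a number of a shift or a turn outside -1 to 1 is refused whole. A call with a gripper value outside its range is refused whole. The fingers move at their own pace and stop on an object; the grip force is fixed at half the most. Time passes only in rows, so rows that repeat a pose let the fingers close. It gives the time, the measured TCP pose, the force, the opening and the grip force at its end, in the units of the state.
- read_state(): the state, without advancing time (a new reading comes with each control period).
- get_image(name): name is "side" or "top" or "wrist"; returns a dict with "img" (480x640x3 uint8, red, green, blue), "vfov" (degrees; the focal length in pixels is half the picture's height over the tangent of half this angle, whatever the lens; pixels are square), "cx", "cy" (the principal point, pixels), "extrinsics" (4x4, takes a point from camera to world coordinates); the wrist camera has in their place "T_tool_cam" (4x4, takes a point from camera to tool coordinates, whose origin is the TCP and whose axes are the flange's). Camera axes: x right, y up, looking along -z (the intrinsics and any distortion apply to the point x, -y, -z); pixel columns grow to the right and rows downward; lengths in mm; the calibration is good to about 2 mm. A picture is of the moment at which its call begins: read the wrist's pose just before it. There is no depth.
- finish_job(): hands the job in; it is judged then, once.
The state is a dict: "clock": time; "qpos": joint angles; "qd": joint speeds; "tau": joint torques, N m; "eef_pos": TCP position; "tool_rot": TCP orientation; "force": force on the tool from outside, world axes, zero at the start; "torque": the same for the moment, N m; "width": finger opening in mm; "gripper_force": force on a finger pad.
Only numpy, scipy, OpenCV 4.12 (cv2) and the standard library are available. Lean on these libraries where they do the work, as an engineer would, in place of code of your own. Each camera call takes 0.05 s, during which the arm holds its last target. There are 200 camera calls.

## Working session

There is one attempt and no reset: what is moved stays moved. The work goes in short steps, Python scripts to look and compute and a tool call to move; the robot and the scene stay as the last step left them, time stands still between calls to the robot, and variables do not carry over. Pictures are saved under pics/ and viewed, at most 10 in all, crops included, and the job is handed in when it is done.

Besides the shell and the picture viewer there is one more tool, called by a JSON object that holds its "method" and its "body", one argument or row to a line. move_arm: Moves the arm, as the interface text tells. Its arguments: {"type":"object","properties":{"rows":{"type":"string"}},"required":["rows"]}

```bash
ls; mkdir -p pics; python3 - <<'E'
from cell import *
import cv2
s=read_state();print(s)
for n in ("top","side","wrist"):
    d=get_image(n);cv2.imwrite(f"pics/{n}0.png",d["img"][:,:,::-1]);print(n,{k:(v.tolist() if hasattr(v,'tolist') else v) for k,v in d.items() if k!="img"})
E
```

```text
pics
{'clock': 0.0, 'qpos': array([-1.41379566,  0.62934638,  0.03844334,  1.51835669, -0.02702869,
        0.99629605, -0.01996465]), 'qd': array([ 0.00035131, -0.00020509,  0.00042557,  0.00017166,  0.00114319,
       -0.00157562,  0.00114561]), 'tau': array([-2.96755388e-04, -5.63390493e+01,  1.22615643e+00, -1.93449658e+01,
        1.09467900e-02,  1.05767316e-02, -2.00797672e-05]), 'eef_pos': array([143.45849031, 633.36434717, 244.3925323 ]), 'tool_rot': array([-3.13970392e+00,  1.42559665e-06,  2.91881085e+00]), 'force': array([-0.96424837,  0.23431475,  0.733696  ]), 'torque': array([ 0.04247508, -0.01231956, -0.03105774]), 'gripper_force': 0.0, 'width': 85.28737560723127}
top {'vfov': 48.29893678351741, 'cx': 328.47855207600566, 'cy': 241.93805086227803, 'extrinsics': [[-0.002330331516531382, 0.9816019698056377, -0.19092444167448766, 363.52910245448254], [-0.9999967394442488, -0.002486854985826714, -0.0005802181919787005, -32.635881904567114], [-0.0010443447198577106, 0.19092246705396212, 0.9816045644342404, 1236.104401091074], [0.0, 0.0, 0.0, 1.0]]}
side {'vfov': 46.82605121374262, 'cx': 322.7200950779706, 'cy': 234.3881539533881, 'extrinsics': [[0.9653549674796533, 0.20144408519135915, -0.1658615908032175, 387.29025944467634], [-0.26092776420966185, 0.7514170383176564, -0.6060438403205405, -748.1425701600741], [0.0025472783327793107, 0.6283253258204208, 0.7779465253510407, 1024.0400343996102], [0.0, 0.0, 0.0, 1.0]]}
wrist {'vfov': 59.567427275438085, 'cx': 318.30759098347096, 'cy': 235.54602531307046, 'T_tool_cam': [[-0.0006026670053938594, 0.9650003474110463, 0.2622479099803041, 65.55824556407136], [0.9999994745303358, 0.0007990549454800159, -0.0006422228924176615, -1.0216953275048457], [-0.0008292958037099459, 0.26224738513043583, -0.9650003218966903, -128.79807540374665], [0.0, 0.0, 0.0, 1.0]]}
```

View pics/top0.png

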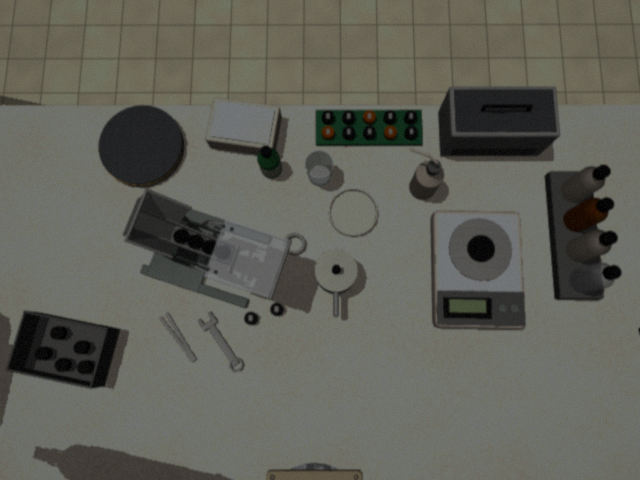

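View pics/side0.png

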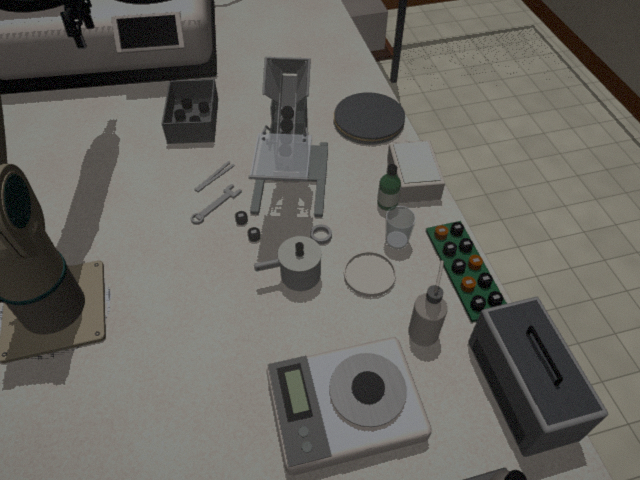

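The top view shows the pot at (337,270) with its handle pointing down, the lid rest at (354,212), the balance pan at (481,249), and the dispenser facing right and slightly down, with its hood at about (255,263). The side view shows the pot at (300,262), the rest at (370,273) and the pan at (368,388). I'll enlarge the area that matters.

```bash
python3 - <<'E'
import cv2
a=cv2.imread("pics/top0.png")[170:330,110:390]
b=cv2.imread("pics/side0.png")[45:305,225:425]
g=lambda i:cv2.convertScaleAbs(i,alpha=1.5,beta=10)
cv2.imwrite("pics/topc.png",g(cv2.resize(a,None,fx=2.85,fy=2.85,interpolation=cv2.INTER_CUBIC)))
cv2.imwrite("pics/sidec.png",g(cv2.resize(b,None,fx=2.3,fy=2.3,interpolation=cv2.INTER_CUBIC)))
E
```

```text
(no output)
```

View pics/topc.png

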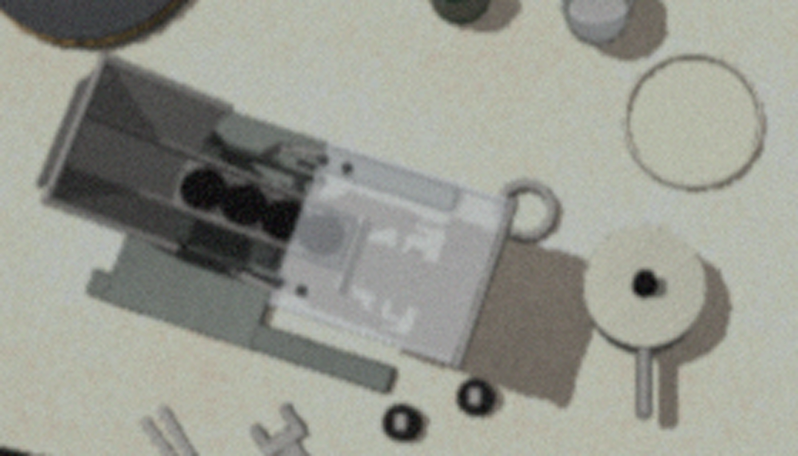

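View pics/sidec.png

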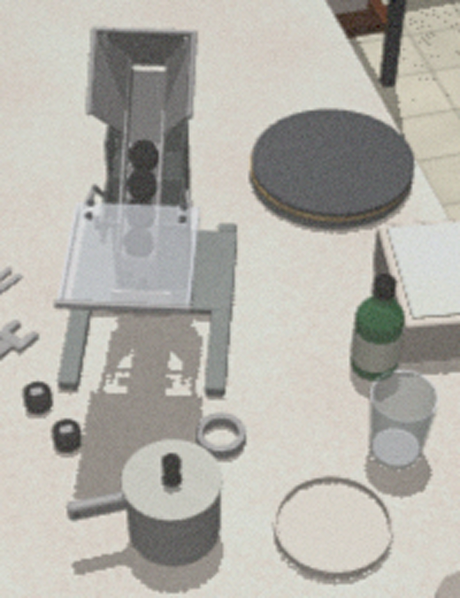

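The top crop shows the hood's front corners at about (514,199) and (462,364), the rail end at about (392,381), the lid at (645,287), the knob at (645,284), the handle end at (644,417) and the dish at (696,122). The side crop shows the same features: hood corners (62,303) and (192,303), rail ends (68,385) and (215,388), knob top (171,460), dish (333,525).

```bash
cat > h.py <<'E'
import numpy as np, cv2
from cell import *
C={"top":(48.29893678351741,328.47855,241.938,np.array([[-0.002330331516531382,0.9816019698056377,-0.19092444167448766,363.52910245448254],[-0.9999967394442488,-0.002486854985826714,-0.0005802181919787005,-32.635881904567114],[-0.0010443447198577106,0.19092246705396212,0.9816045644342404,1236.104401091074]])),
"side":(46.82605121374262,322.72,234.388,np.array([[0.9653549674796533,0.20144408519135915,-0.1658615908032175,387.29025944467634],[-0.26092776420966185,0.7514170383176564,-0.6060438403205405,-748.1425701600741],[0.0025472783327793107,0.6283253258204208,0.7779465253510407,1024.0400343996102]]))}
def ray(n,u,v):
    f,cx,cy,E=C[n];f=240/np.tan(np.radians(f/2))
    d=E[:,:3]@np.array([(u-cx)/f,-(v-cy)/f,-1]);return E[:,3],d/np.linalg.norm(d)
def plane(n,u,v,z):
    o,d=ray(n,u,v);return o+d*(z-o[2])/d[2]
def proj(n,P):
    f,cx,cy,E=C[n];f=240/np.tan(np.radians(f/2));q=E[:,:3].T@(np.asarray(P,float)-E[:,3]);return cx-f*q[0]/q[2],cy+f*q[1]/q[2]
def tri(a,b):
    (o1,d1),(o2,d2)=ray(*a),ray(*b);t=np.linalg.lstsq(np.c_[d1,-d2],o2-o1,rcond=None)[0]
    p,q=o1+t[0]*d1,o2+t[1]*d2;return (p+q)/2,np.linalg.norm(p-q)
T=lambda x,y:("top",x/2.85+110-.3,y/2.85+170-.3)
S=lambda x,y:("side",x/2.3+225-.3,y/2.3+45-.3)
E
python3 - <<'E'
from h import *
np.set_printoptions(precision=1,suppress=True)
for nm,a,b,z in [("knob",(645,284),(171,460),112),("lid",(645,287),(172,484),82),("dish",(696,122),(333,525),15),("hoodL",(462,364),(60,303),199),("hoodR",(514,199),(192,303),199),("hend",(644,416),(72,509),74),("handle root",(644,350),(122,498),74),("railR",(392,381),(68,384),14),
 ("hoodpin",(348,167),(182,219),205),("hoodpin2",(301,290),(89,216),205)]:
    p,e=tri(T(*a),S(*b));print(nm,p,"gap %.1f"%e,"top",plane(*T(*a),z)[:2],"side",plane(*S(*b),z)[:2])
print("railL side",plane(*S(215,388),14))
# pan, dish by masks
for n in("top","side"):
    im=cv2.imread(f"pics/{n}0.png");g=cv2.GaussianBlur(cv2.cvtColor(im,cv2.COLOR_BGR2GRAY),(5,5),0)
    seed={"top":(460,262),"side":(340,385)}[n]
    hsv=im
    m=np.zeros((482,642),np.uint8);cv2.floodFill(g.copy(),m,seed,0,12,12,cv2.FLOODFILL_FIXED_RANGE|cv2.FLOODFILL_MASK_ONLY|(255<<8))
    m=m[1:-1,1:-1];c=max(cv2.findContours(m,cv2.RETR_EXTERNAL,2)[0],key=cv2.contourArea);e=cv2.fitEllipse(cv2.convexHull(c))
    print(n,"pan",e,plane(n,*e[0],70))
E
```

```text
knob [525.7 -47.9 107. ] gap 3.9 top [523.  -47.8] side [526.9 -51.5]
lid [526.9 -48.3  71.4] gap 0.9 top [524.9 -48.2] side [525.8 -56.1]
dish [673.8 -92.1  10.3] gap 2.6 top [671.3 -91.8] side [673.9 -95. ]
hoodL [456.9  77.2 205.3] gap 2.5 top [456.2  77.9] side [458.7  83.7]
hoodR [570.3  43.2 208.6] gap 3.8 top [570.3  43.9] side [574.5  52.7]
hend [430.3 -47.2  64.1] gap 4.0 top [427.7 -47.1] side [431.8 -54.3]
handle root [479.  -47.4  65. ] gap 1.0 top [477.6 -47.3] side [478.7 -53.9]
railR [460.5 154.    9.4] gap 1.7 top [459.3 153.3] side [461.  149.9]
hoodpin [591.7 158.5 205.4] gap 0.5 top [592.  158.6] side [591.5 158.9]
hoodpin2 [506.6 188.3 203. ] gap 0.1 top [506.2 187.9] side [506.4 186.1]
railL side [609.  104.5  14. ]
top pan ((479.91058349609375, 249.3485565185547), (61.285675048828125, 64.42906951904297), 129.82940673828125) [ 572.8 -367.    70. ]
side pan ((367.4992370605469, 392.10308837890625), (78.11239624023438, 80.91504669189453), 138.7750701904297) [ 573.3 -378.    70. ]
```

```bash
cat > kin.py <<'E'
import numpy as np
from scipy.spatial.transform import Rotation as Ro
from scipy.optimize import least_squares
pi=np.pi
O=[((0,0,156.43),(pi,0,0)),((0,5.375,-128.38),(pi/2,0,0)),((0,-210.38,-6.375),(-pi/2,0,0)),((0,6.375,-210.38),(pi/2,0,0)),((0,-208.43,-6.375),(-pi/2,0,0)),((0,.175,-105.93),(pi/2,0,0)),((0,-105.93,-.175),(-pi/2,0,0))]
O=[(np.array(p),Ro.from_euler('xyz',r)) for p,r in O]
LO=np.array([-3.06,-.37,-1.25,.18,-1.1,.23,-2.94]);HI=np.array([3.06,2.12,1.32,2.47,4.24,1.98,2.94])
TL=[None]
def fk7(q):
    p=np.zeros(3);R=Ro.identity()
    for (o,r),a in zip(O,q): p=p+R.apply(o);R=R*r*Ro.from_euler('z',a)
    return p,R*Ro.from_euler('x',pi)
L=[0.]
def fk(q):
    p,R=fk7(q);return p+R.apply([0,0,L[0]]),R
def ik(P,R,q0):
    def f(q):
        p,r=fk(q);return np.r_[(p-P)/10,(r.inv()*R).as_rotvec()*10,.02*(q-q0)]
    s=least_squares(f,np.clip(q0,LO+.02,HI-.02),bounds=(LO+.01,HI-.01));p,r=fk(s.x)
    return s.x,np.linalg.norm(p-P),(r.inv()*R).magnitude()
E
python3 - <<'E'
from kin import *
np.set_printoptions(precision=2,suppress=True)
q=np.array([-1.41379566,.62934638,.03844334,1.51835669,-.02702869,.99629605,-.01996465])
p,R=fk7(q);P=np.array([143.458,633.364,244.39]);print(p,R.as_euler('xyz'),R.inv().apply(P-p))
L[0]=np.linalg.norm(P-p)
def tool(yawh,lean,flip):  # handle-frame yaw (pot yaw), lean back; tool z toward pot +x and down; tool y = +-pot y
    z=np.array([np.sin(lean)*np.cos(yawh),np.sin(lean)*np.sin(yawh),-np.cos(lean)])
    y=np.array([-np.sin(yawh),np.cos(yawh),0])*(1 if flip==0 else -1)
    return Ro.from_matrix(np.c_[np.cross(y,z),y,z])
rng=np.random.default_rng(0)
def best(G,yaw,lean,flip):
    R=tool(yaw,lean,flip);P=G+R.apply([0,0,5]);b=None
    for i in range(12):
        q0=q.copy();q0[0]=-np.arctan2(G[1],G[0]); 
        if i: q0=q0+rng.normal(0,.6,7)
        s=ik(P,R,q0);c=s[1]+100*s[2]
        if b is None or c<b[0]-.5:b=(c,s)
    return b
d=np.radians(73);lip=np.array([548,173,0])
def grip(axis,yaw,z): return np.array([axis[0]-80*np.cos(yaw),axis[1]-80*np.sin(yaw),z+64])
for flip in(0,1):
  for ln in (0,30,45):
    for nm,ax,yaws,z in [("pick",(525,-48),(0,),0),("disp",lip[:2]-47*np.array([np.cos(d),np.sin(d)]),(0,35,73),45),("bal",(573,-368),(-60,-30,0,40,73),70)]:
      for yw in yaws:
        c,s=best(grip(ax,np.radians(yw),z),np.radians(yw),np.radians(ln),flip)
        print(flip,ln,nm,yw,"cost %.1f"%c,s[0] if c<3 else "")
E
```

```text
[116.24 498.3  347.99] [-3.14 -0.   -1.79] [-137.93    3.29  103.34]
0 0 pick 0 cost 0.0 [ 0.06  0.72 -0.02  1.85  0.02  0.57  0.03]
0 0 disp 0 cost 0.0 [-0.39  0.67  0.09  1.74 -0.09  0.73 -0.25]
0 0 disp 35 cost 0.0 [-0.15  0.68 -0.11  1.72  0.1   0.75  0.3 ]
0 0 disp 73 cost 0.0 [ 0.03  0.75 -0.29  1.58  0.27  0.85  0.91]
0 0 bal -60 cost 0.0 [ 0.4   0.9   0.15  1.14 -0.13  1.11 -0.5 ]
0 0 bal -30 cost 0.0 [ 0.53  0.87  0.01  1.18 -0.01  1.08  0.02]
0 0 bal 0 cost 0.0 [ 0.65  0.91 -0.11  1.11  0.1   1.13  0.54]
0 0 bal 40 cost 0.0 [ 0.72  1.04 -0.21  0.84  0.19  1.28  1.26]
0 0 bal 73 cost 0.0 [ 0.68  1.21 -0.16  0.45  0.15  1.49  1.88]
0 30 pick 0 cost 0.0 [ 0.89  1.11 -1.24  2.29  2.02  0.97 -1.62]
0 30 disp 0 cost 0.0 [ 0.07  0.68 -0.72  2.18  1.77  0.65 -2.06]
0 30 disp 35 cost 0.0 [ 0.72  0.98 -1.24  2.13  1.66  0.63 -0.92]
0 30 disp 73 cost 0.0 [ 0.62  0.9  -0.83  1.72  0.19  0.59  1.19]
0 30 bal -60 cost 0.0 [-0.02  0.8   0.56  1.66 -0.15  0.35 -0.6 ]
0 30 bal -30 cost 0.0 [ 0.73  0.69 -0.29  1.77  0.78  0.24 -0.69]
0 30 bal 0 cost 0.0 [ 1.08  0.82 -0.55  1.58  0.09  0.43  
[... 1602 characters left out ...]
.3  -2.15]
1 30 bal 0 cost 0.0 [ 0.61  0.77  0.24  1.6  -1.    0.62 -1.6 ]
1 30 bal 40 cost 0.0 [ 0.83  1.04  0.06  0.95 -0.62  1.22 -1.34]
1 30 bal 73 cost 18.4 
1 45 pick 0 cost 0.1 [ 0.92  1.31 -1.24  2.46  2.5   1.24  1.31]
1 45 disp 0 cost 0.0 [-0.17  0.71 -0.49  2.37  2.31  0.9   0.43]
1 45 disp 35 cost 0.0 [ 0.78  1.02 -1.14  2.29  2.47  0.54  1.56]
1 45 disp 73 cost 0.0 [ 0.28  0.82 -0.07  1.77 -1.09  0.86 -0.76]
1 45 bal -60 cost 0.0 [0.24 0.75 0.   1.83 1.64 0.54 0.85]
1 45 bal -30 cost 0.0 [ 0.95  0.77 -0.59  1.98  2.4   0.45  0.96]
1 45 bal 0 cost 0.4 [ 1.17  0.83 -0.52  1.74 -1.09  0.24 -1.22]
1 45 bal 40 cost 0.0 [ 0.98  1.1  -0.09  0.95 -0.75  1.25 -1.2 ]
1 45 bal 73 cost 31.4
```

```bash
cat >> h.py <<'E'
from scipy.spatial.transform import Rotation as Ro
import json
def st(log=True):
    s=read_state()
    if log: open("log.txt","a").write(json.dumps([s["qpos"].tolist(),s["eef_pos"].tolist(),s["tool_rot"].tolist()])+"\n")
    return s,np.array(s["eef_pos"]),Ro.from_euler("xyz",s["tool_rot"])
def row(P,R):
    s,p,r=st();d=r.inv().apply(np.asarray(P)-p)/300;t=(r.inv()*R).as_rotvec()/(np.pi/2)
    print("clock",round(s["clock"],2),"row",np.round(d,4),np.round(t,4),"dist",np.round(np.linalg.norm(d)*300),"deg",np.degrees(np.linalg.norm(t)*np.pi/2).round(1))
down=lambda yaw:Ro.from_euler("xyz",[np.pi,0,yaw])
def wray(u,v,d,p,r):
    f=240/np.tan(np.radians(d["vfov"]/2));T=d["T_tool_cam"];x=np.array([(u-d["cx"])/f,-(v-d["cy"])/f,-1])
    return p+r.apply(T[:3,3]),r.apply(T[:3,:3]@x)
def wplane(u,v,z,d,p,r):
    o,k=wray(u,v,d,p,r);return o+k*(z-o[2])/k[2]
E
python3 -c "
from h import *
row([335,293,260],down(2.2));row([525,-48,235],down(1.5))"
```

```text
clock 0.15 row [-0.8734 -0.966  -0.0499] [-9.000e-04  3.000e-04  4.576e-01] dist 391.0 deg 41.2
clock 0.15 row [-1.7422 -1.9345  0.0348] [-8.000e-04  7.000e-04  9.032e-01] dist 781.0 deg 81.3
```

{"method": "move_arm", "body": {
  "rows": "-0.08 -0.085 0 0 0 0.05 -1; -0.17 -0.19 -0.01 0 0 0.1 -1; -0.27 -0.3 -0.02 0 0 0.16 -1; -0.38 -0.42 -0.03 0 0 0.22 -1; -0.48 -0.53 -0.04 0 0 0.28 -1; -0.58 -0.64 -0.05 0 0 0.34 -1; -0.67 -0.75 -0.05 0 0 0.4 -1; -0.77 -0.86 -0.05 0 0 0.44 -1; -0.87 -0.966 -0.05 0 0 0.46 -1"
}}

```text
clock: 0.9
eef_pos: [323.2, 311.0, 260.4]
tool_rot: [3.142, -0.0, 2.194]
force: [1.0, 0.4, -1.0]
width: 85.5
gripper_force: 0.0
```

```bash
python3 -c "
from h import *
row([525,-48,235],down(1.5))"
```

```text
clock 0.9 row [-1.3642 -0.152   0.0844] [ 0.000e+00 -1.000e-04  4.417e-01] dist 413.0 deg 39.8
```

{"method": "move_arm", "body": {
  "rows": "-0.13 -0.015 0 0 0 0.05 -1; -0.26 -0.03 0.01 0 0 0.1 -1; -0.39 -0.045 0.02 0 0 0.16 -1; -0.52 -0.06 0.04 0 0 0.22 -1; -0.65 -0.075 0.05 0 0 0.28 -1; -0.78 -0.09 0.06 0 0 0.34 -1; -0.9 -0.1 0.06 0 0 0.4 -1; -0.98 -0.11 0.07 0 0 0.44 -1; -1 -0.11 0.08 0 0 0.44 -1"
}}

```text
clock: 1.65
eef_pos: [473.9, 45.5, 236.5]
tool_rot: [3.139, 0.002, 1.496]
force: [-0.4, -0.2, 0.6]
width: 85.8
gripper_force: 0.0
```

```bash
python3 -c "
from h import *
row([525,-48,235],down(1.5))"
```

```text
clock 1.65 row [-0.2982  0.1932  0.0062] [ 0.0017  0.0016 -0.0025] dist 107.0 deg 0.3
```

{"method": "move_arm", "body": {
  "rows": "-0.07 0.05 0 0 0 0 -1; -0.16 0.1 0 0 0 0 -1; -0.24 0.16 0 0 0 0 -1; -0.28 0.18 0 0 0 0 -1; -0.28 0.18 0 0 0 0 -1; -0.28 0.18 0 0 0 0 -1; -0.28 0.18 0 0 0 0 -1"
}}

```text
clock: 2.23
eef_pos: [519.4, -35.3, 235.8]
tool_rot: [-3.14, -0.001, 1.507]
force: [-0.7, 0.1, 0.6]
width: 85.2
gripper_force: 0.0
```

```bash
python3 - <<'E'
from h import *
s,p,r=st();d=get_image("wrist");cv2.imwrite("pics/w1.png",d["img"][:,:,::-1])
print(p,s["tool_rot"])
im=cv2.GaussianBlur(cv2.cvtColor(d["img"],cv2.COLOR_RGB2GRAY),(5,5),0)
m=(im<45).astype(np.uint8);n,l,stt,c=cv2.connectedComponentsWithStats(m)
for i in range(1,n):
    if stt[i,4]>150:print(stt[i],c[i],wplane(*c[i],112,d,p,r)[:2])
# fit from log
E
```

```text
[519.40067233 -35.28349927 235.84278487] [-3.13988709e+00 -1.27230757e-03  1.50692140e+00]
[620   0  20  32 296] [628.          15.51013514] [696.42690797  74.99318086]
[199  35  39  41 869] [218.99654776  55.76754891] [470.77587369  69.13744019]
[320 227  26  34 711] [332.27144866 243.22081575] [527.95187084 -43.95112458]
[    0   301   640   179 50917] [286.46721134 427.64952766] [ 487.78126766 -178.32331121]
```

View pics/w1.png

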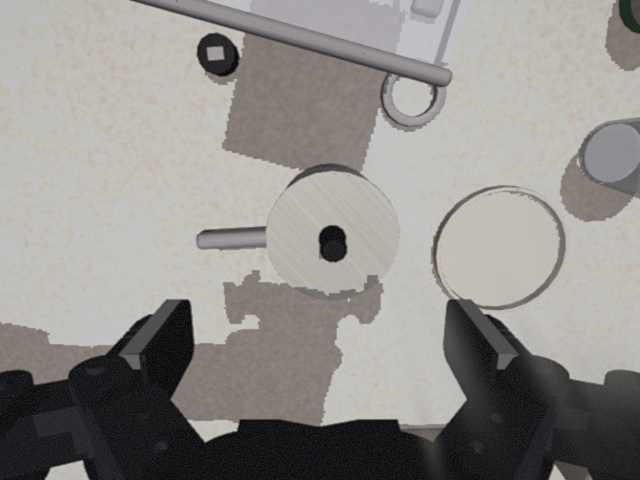

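The wrist view shows the lid disc at about (333,232), spanning x 267–399 and y 167–297. The knob top is at about (333,249), the handle end at (200,240), the dish centre at about (500,247) and the hood's front edge at the top.

```bash
python3 - <<'E'
from h import *
np.set_printoptions(precision=1,suppress=True)
d=get_image("wrist");s,p,r=st()
g=cv2.cvtColor(d["img"],cv2.COLOR_RGB2GRAY)
P=lambda u,v,z:wplane(u,v,z,d,p,r)[:2]
print("knob",P(333,248,112),"lid",P(333,232,82),"lid edges",P(267,232,82),P(399,232,82),"hend",P(200,239,72),"root",P(268,236,72),"dish",P(500,247,15),P(435,247,15),P(565,247,15),P(500,188,15),P(500,308,15))
print("hoodR corner",P(449,77,199),"edge pts",P(200,15,199))
row([526,-46,106],down(1.5))
E
```

```text
knob [528.5 -47. ] lid [529.6 -44.5] lid edges [483.7 -41.6] [575.6 -47.4] hend [433.3 -46.2] root [482.7 -47.1] dish [675.2 -84.7] [618.8 -81.2] [731.7 -88.3] [672.7 -32.9] [ 678.  -142.7]
hoodR corner [573.7  42.9] edge pts [484.2  69.6]
clock 2.33 row [-0.   0.   0.4] [-0. -0.  0.] dist 131.0 deg 0.5
```

```bash
python3 - <<'E'
from h import *
np.set_printoptions(precision=1,suppress=True)
s,p,r=st();print(p,s["qd"].round(3));d=get_image("wrist");cv2.imwrite("pics/w2.png",d["img"][:,:,::-1])
g=cv2.GaussianBlur(cv2.cvtColor(d["img"],cv2.COLOR_RGB2GRAY),(5,5),0)
P=lambda u,v,z:wplane(u,v,z,d,p,r)[:2]
m=(g<45).astype(np.uint8);n,l,stt,c=cv2.connectedComponentsWithStats(m)
for i in range(1,n):
    if stt[i,4]>150:
        x,y,w,h,a=stt[i];print(stt[i],"top circle",P(x+w/2+1,y+h-13,112))
# dish by HSV saturation mask vs bench, report bbox
f=g.copy();
for nm,seed,z,lo in (("dish",(499,225),15,6),("lid",(310,200),82,14)):
    mm=np.zeros((482,642),np.uint8);cv2.floodFill(g,mm,seed,0,lo,lo,cv2.FLOODFILL_FIXED_RANGE|cv2.FLOODFILL_MASK_ONLY|(255<<8))
    cc=max(cv2.findContours(mm[1:-1,1:-1],cv2.RETR_EXTERNAL,2)[0],key=cv2.contourArea);hl=cv2.convexHull(cc);e=cv2.fitEllipse(hl)
    W=np.array([P(u,v,z if nm=="lid" else 6) for u,v in hl[:,0]]);cen,rad=cv2.minEnclosingCircle(W.astype(np.float32));print(nm,e,P(*e[0],z),cen,rad)
E
```

```text
[519.6 -35.1 236.1] [-0. -0.  0. -0.  0. -0.  0.]
[620   0  20  33 303] top circle [698.7  73. ]
[199  35  39  41 867] top circle [470.7  65.5]
[320 227  25  34 704] top circle [528.8 -47. ]
[    0   301   640   179 50877] top circle [ 510.6 -214. ]
dish ((496.297607421875, 248.50491333007812), (108.58390808105469, 122.51799011230469), 61.03438186645508) [672.1 -85.9] (675.6617431640625, -90.9554214477539) 53.92115783691406
lid ((321.7154541015625, 177.2265625), (497.76141357421875, 835.6611938476562), 96.0797348022461) [524.1  -5.9] (530.6228637695312, -50.906532287597656) 255.063720703125
```

View pics/w2.png

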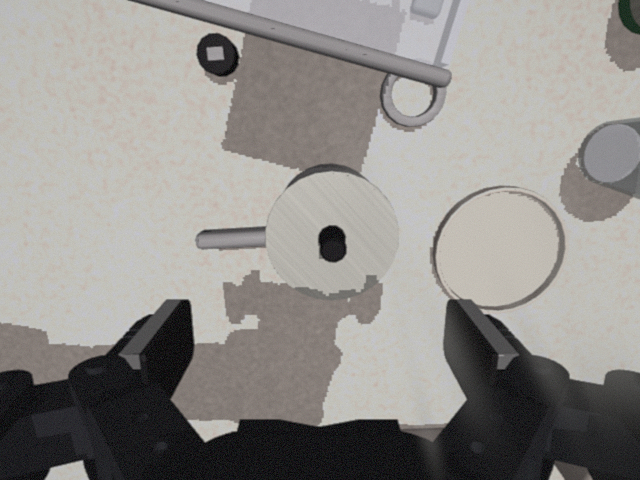

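Both pictures agree and the arm is still: the knob is at about (528,-47) and the dish at about (675,-90). The dish lies (147.5,-43) from the knob in both the wrist and top cameras.

```bash
python3 -c "
from h import *
row([527.5,-47,102],down(1.5))"
```

```text
clock 2.38 row [-0.0375  0.0287  0.4472] [-0.0005 -0.0005  0.0048] dist 135.0 deg 0.4
```

{"method": "move_arm", "body": {
  "rows": "-0.02 0.015 0.08 0 0 0 -1; -0.0375 0.029 0.18 0 0 0 -1; -0.0375 0.029 0.28 0 0 0 -0.3; -0.0375 0.029 0.36 0 0 0 0; -0.0375 0.029 0.42 0 0 0 0; -0.0375 0.029 0.447 0 0 0 0; -0.0375 0.029 0.447 0 0 0 0; -0.0375 0.029 0.447 0 0 0 0.5; -0.0375 0.029 0.447 0 0 0 1; -0.0375 0.029 0.447 0 0 0 1; -0.0375 0.029 0.447 0 0 0 1; -0.0375 0.029 0.447 0 0 0 1"
}}

```text
clock: 3.38
eef_pos: [529.1, -48.7, 103.6]
tool_rot: [3.139, -0.0, 1.505]
force: [-0.7, 0.0, 6.5]
width: 16.0
gripper_force: 58.9
```

```bash
python3 -c "
from h import *
s,p,r=st();print(p,s['width'],s['gripper_force'],s['force'],s['tool_rot'])
row(p+[0,0,40],r);row([p[0]+147.5,p[1]-43,p[2]+40],r)"
```

```text
[529.10944211 -48.68344821 103.5692545 ] 15.950971083674132 58.86111617088318 [-0.70813839  0.03726839  6.52595663] [ 3.13901116e+00 -4.08032608e-04  1.50529388e+00]
clock 3.38 row [ 1.000e-04  3.000e-04 -1.333e-01] [0. 0. 0.] dist 40.0 deg 0.0
clock 3.38 row [-0.1108  0.5003 -0.1321] [0. 0. 0.] dist 159.0 deg 0.0
```

{"method": "move_arm", "body": {
  "rows": "0 0 -0.04 0 0 0 1; 0 0 -0.09 0 0 0 1; 0 0 -0.13 0 0 0 1; 0 0.04 -0.14 0 0 0 1; -0.03 0.12 -0.14 0 0 0 1; -0.055 0.24 -0.14 0 0 0 1; -0.08 0.36 -0.14 0 0 0 1; -0.1 0.45 -0.14 0 0 0 1; -0.11 0.49 -0.13 0 0 0 1; -0.11 0.5 -0.12 0 0 0 1; -0.11 0.5 -0.1 0 0 0 1; -0.11 0.5 -0.1 0 0 0 1"
}}

```text
clock: 4.38
eef_pos: [673.5, -90.8, 130.5]
tool_rot: [-3.138, -0.001, 1.505]
force: [-0.0, 0.0, -1.0]
width: 16.0
gripper_force: 58.7
```

```bash
python3 - <<'E'
from h import *
np.set_printoptions(precision=2,suppress=True)
s,p,r=st();print(p,s["width"]);d=get_image("wrist");cv2.imwrite("pics/w3.png",d["img"][:,:,::-1])
row([676,-91.5,39],down(1.505))
E
```

```text
[673.5  -90.76 130.52] 16.044323006966
clock 4.43 row [-0.    0.01  0.31] [-0. -0.  0.] dist 92.0 deg 0.2
```

View pics/w3.png

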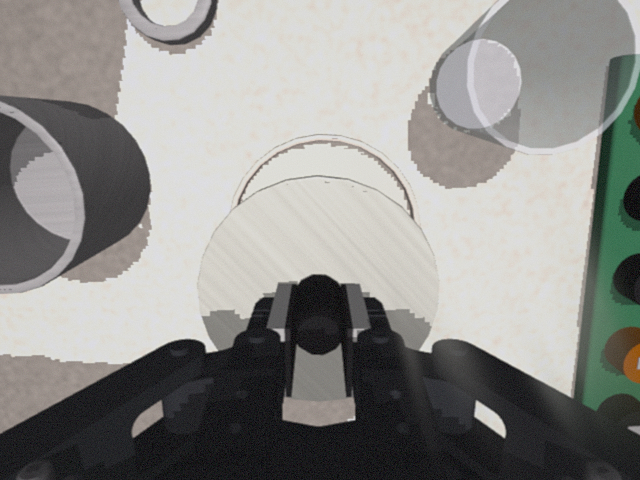

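The lid is held level, with its centre at about (318,290). The dish's arc shows behind it, topmost at (323,135), with sides at x≈233 and 415.

```bash
python3 - <<'E'
from h import *
np.set_printoptions(precision=3,suppress=True)
d=get_image("wrist");s,p,r=st()
P=lambda u,v,z:wplane(u,v,z,d,p,r)[:2]
print(p,"dish outer arc top",P(323,134,15),P(236,200,15),P(412,200,15),P(262,160,15),P(385,160,15))
print("lid back",P(318,176,109),"L",P(198,280,109),"R",P(438,280,109))
row([676,-91.5,39],down(1.505))
A=np.array([P(323,134,15),P(233,208,15),P(415,208,15),P(262,160,15),P(385,160,15)])
from scipy.optimize import least_squares
print(least_squares(lambda c:np.hypot(*(A-c).T)-58,[676,-90]).x)
E
```

```text
[674.048 -90.814 131.705] dish outer arc top [680.861 -32.513] [626.959 -67.085] [731.087 -73.959] [644.722 -44.773] [715.707 -49.472]
lid back [677.454 -44.596] L [628.628 -81.457] R [720.916 -87.512]
clock 4.48 row [-0.002  0.007  0.309] [-0.002 -0.001  0.   ] dist 93.0 deg 0.1
[677.497 -92.09 ]
```

{"method": "move_arm", "body": {
  "rows": "-0.001 0.008 0.08 0 0 0 1; -0.001 0.009 0.18 0 0 0 1; -0.001 0.009 0.25 0 0 0 1; -0.001 0.009 0.29 0 0 0 1; -0.001 0.009 0.31 0 0 0 1; -0.001 0.009 0.314 0 0 0 1; -0.001 0.009 0.316 0 0 0 1; -0.001 0.009 0.316 0 0 0 1; -0.001 0.009 0.316 0 0 0 0.3; -0.001 0.009 0.316 0 0 0 -0.2; -0.001 0.009 0.316 0 0 0 -0.2"
}}

```text
clock: 5.4
eef_pos: [678.9, -92.2, 38.3]
tool_rot: [3.14, 0.0, 1.505]
force: [-1.0, 0.6, 1.0]
width: 50.8
gripper_force: 0.0
```

```bash
python3 - <<'E'
from h import *
np.set_printoptions(precision=3,suppress=True)
s,p,r=st();print(p,s["width"],s["force"])
row([520,-47,200],down(0.75+.75))
E
```

```text
[678.919 -92.164  38.301] 50.7980766380487 [-0.955  0.632  1.   ]
clock 5.4 row [ 0.115 -0.538 -0.54 ] [0.001 0.    0.003] dist 231.0 deg 0.3
```

{"method": "move_arm", "body": {
  "rows": "0 0 -0.05 0 0 0 -0.2; 0 0 -0.14 0 0 0 -0.2; 0 0 -0.26 0 0 0 -0.2; 0.02 -0.1 -0.38 0 0 0 -0.2; 0.04 -0.2 -0.48 0 0 0 -0.2; 0.07 -0.32 -0.56 0 0 0 -0.2; 0.1 -0.44 -0.58 0 0 0 -0.2; 0.12 -0.56 -0.58 0 0 0 -0.2; 0.13 -0.66 -0.58 0 0 0 -0.2; 0.13 -0.7 -0.58 0 0 0 -0.2; 0.13 -0.7 -0.58 0 0 0 -0.2"
}}

```text
clock: 6.32
eef_pos: [468.0, -38.7, 212.7]
tool_rot: [-3.14, -0.002, 1.505]
force: [0.9, 0.5, -0.4]
width: 51.5
gripper_force: 0.0
```

```bash
python3 - <<'E'
from h import *
import json
from scipy.optimize import least_squares
np.set_printoptions(precision=2,suppress=True)
s,p,r=st();d=get_image("wrist");cv2.imwrite("pics/w4.png",d["img"][:,:,::-1]);print(p)
t=get_image("top")
cv2.imwrite("pics/t4.png",t["img"][:,:,::-1])
g=cv2.cvtColor(t["img"],cv2.COLOR_RGB2GRAY)[190:235,330:380];m=(g<50).astype(np.uint8);n,l,ss,c=cv2.connectedComponentsWithStats(m)
for i in range(1,n):
    if ss[i,4]>15: print("knob",ss[i],plane("top",c[i][0]+330,c[i][1]+190,45))
D=[json.loads(x) for x in open("log.txt")]
Q=np.array([a[0] for a in D]);E=np.array([a[1] for a in D]);RT=Ro.from_euler("xyz",[a[2] for a in D])
def fk(q,k):
    p=np.zeros(3);R=Ro.identity()
    offs=[(0,0,k[0]),(0,k[4],-k[1]*0),(0,-k[1],k[5]),(0,k[6],0),(0,-k[2],k[7]),(0,0,0),(0,-0,0)]
    rp=[np.pi,np.pi/2,-np.pi/2,np.pi/2,-np.pi/2,np.pi/2,-np.pi/2]
    for o,a,th in zip(offs,rp,q): p=p+R.apply(o);R=R*Ro.from_euler('x',a)*Ro.from_euler('z',th)
    R=R*Ro.from_euler('x',np.pi);return p+R.apply([0,0,k[3]]),R
f=lambda k:np.r_[np.concatenate([fk(q,k)[0]-e for q,e in zip(Q,E)]),.1*(k-np.array([280,420,314,320,5,-6,6,-6]))]
k0=np.array([280,420,314,320,5,-6,6,-6.]);o=least_squares(f,k0);print(o.x,np.abs(f(o.x)).reshape(-1)[:3*len(Q)].reshape(-1,3))
print([(fk(q,k0)[1].inv()*R).as_euler('xyz').round(3) for q,R in zip(Q[-2:],RT[-2:])])
E
```

```text
[468.01 -38.72 212.69]
knob [21 15  8  9 59] [672.07 -91.44  45.  ]
[300.5  558.5  382.05 299.69   5.64  -6.64   7.85  -7.85] [[0.13 0.32 0.05]
 [0.13 0.32 0.05]
 [0.05 0.03 0.05]
 [0.03 0.15 0.08]
 [0.13 0.03 0.07]
 [0.11 0.02 0.07]
 [0.11 0.02 0.07]
 [0.11 0.02 0.07]
 [0.1  0.01 0.07]
 [0.17 0.01 0.01]
 [0.17 0.01 0.01]
 [0.17 0.01 0.01]
 [0.04 0.04 0.01]
 [0.06 0.04 0.01]
 [0.1  0.03 0.01]
 [0.1  0.03 0.01]
 [0.31 0.01 0.08]
 [0.31 0.01 0.08]
 [0.16 0.05 0.07]]
[array([0.  , 0.  , 1.57]), array([ 0.  , -0.  ,  1.57])]
```

```bash
cat > kin.py <<'E'
import numpy as np
from scipy.spatial.transform import Rotation as Ro
from scipy.optimize import least_squares
K=[300.5,558.5,382.05,299.69,5.64,-6.64,7.85,-7.85]
LO=np.array([-3.06,-.37,-1.25,.18,-1.1,.23,-2.94]);HI=np.array([3.06,2.12,1.32,2.47,4.24,1.98,2.94])
def fk(q,k=K):
    p=np.zeros(3);R=Ro.identity()
    offs=[(0,0,k[0]),(0,k[4],0),(0,-k[1],k[5]),(0,k[6],0),(0,-k[2],k[7]),(0,0,0),(0,0,0)]
    h=np.pi/2
    for o,a,th in zip(offs,[2*h,h,-h,h,-h,h,-h],q): p=p+R.apply(o);R=R*Ro.from_euler('x',a)*Ro.from_euler('z',th)
    R=R*Ro.from_euler('x',np.pi)*Ro.from_euler('z',h);return p+R.apply([0,0,k[3]]),R
def ik(P,R,q0,w=.02):
    def f(q):
        p,r=fk(q);return np.r_[(p-P)/10,(r.inv()*R).as_rotvec()*10,w*(q-q0)]
    s=least_squares(f,np.clip(q0,LO+.02,HI-.02),bounds=(LO+.01,HI-.01));p,r=fk(s.x)
    return s.x,np.linalg.norm(p-P)+100*(r.inv()*R).magnitude()
def tool(yawh,lean,flip): # tool y=-+pot y ; flip 0: tool x = away/up side
    c,s=np.cos(yawh),np.sin(yawh);z=np.array([np.sin(lean)*c,np.sin(lean)*s,-np.cos(lean)])
    y=np.array([-s,c,0])*(1 if flip==0 else -1);return Ro.from_matrix(np.c_[np.cross(y,z),y,z])
def grip(ax,yaw,z,g=80): return np.array([ax[0]-g*np.cos(yaw),ax[1]-g*np.sin(yaw),z+64])
E
python3 - <<'E'
from kin import *
from h import st
np.set_printoptions(precision=2,suppress=True)
q0=st(False)[0]["qpos"];print(q0)
rng=np.random.default_rng(0);rad=np.radians
d=rad(73);ax=np.array([548,173])-47*np.array([np.cos(d),np.sin(d)])
for flip in(0,1):
  print("flip",flip,"tool x",tool(0,rad(40),flip).as_matrix()[:,0])
  for ln in (0,20,40,50):
    for nm,a,yaws,z in [("pick",(528,-47),(0,),0),("disp",ax,(30,50,73),45),("bal",(573,-368),(-60,-30,0,30),70)]:
      for yw in yaws:
        P=grip(a,rad(yw),z);R=tool(rad(yw),rad(ln),flip);P=P+R.apply([0,0,5]);b=(1e9,)
        for i in range(10):
            g=q0.copy();g[0]=-np.arctan2(P[1],P[0]);g+=(i>0)*rng.normal(0,.6,7)
            q,c=ik(P,R,g)
            if c<b[0]-.3:b=(c,q)
        print(ln,nm,yw,"%.1f"%b[0],b[1] if b[0]<3 else "")
E
```

```text
[-0.3   0.46  0.46  2.04 -0.32  0.7   0.3 ]
flip 0 tool x [-0.77  0.   -0.64]
0 pick 0 0.0 [ 0.15  0.7  -0.15  2.2   0.38  0.27  1.23]
0 disp 30 0.0 [-0.08  0.63 -0.24  2.12  0.34  0.43  1.51]
0 disp 50 0.0 [ 0.03  0.65 -0.33  2.08  0.44  0.48  1.81]
0 disp 73 0.0 [ 0.13  0.69 -0.43  2.01  0.53  0.56  2.18]
0 bal -60 0.0 [ 0.44  0.72  0.04  1.73 -0.04  0.69  1.02]
0 bal -30 0.0 [ 0.61  0.71 -0.13  1.76  0.13  0.69  1.46]
0 bal 0 0.0 [ 0.76  0.73 -0.27  1.71  0.27  0.73  1.93]
0 bal 30 0.0 [ 0.12  1.01  1.02  1.64 -0.96  1.07 -2.75]
20 pick 0 0.0 [ 0.66  0.9  -0.94  2.45  2.04  0.75 -0.37]
20 disp 30 0.0 [ 0.38  0.73 -0.83  2.36  1.87  0.42  0.07]
20 disp 50 0.0 [ 0.47  0.73 -0.77  2.26  1.41  0.24  0.99]
20 disp 73 0.0 [ 0.56  0.8  -0.81  2.09  0.63  0.38  2.22]
20 bal -60 0.0 [ 0.05  0.71  0.48  1.99 -0.39  0.24  1.27]
20 bal -30 0.0 [ 0.76  0.65 -0.34  2.04  1.03  0.24  0.59]
20 bal 0 0.0 [ 1.06  0.72 -0.56  1.94  0.49  0.31  1.8 ]
20 bal 30 0.0 [ 1.22  0.87 -0.75  1.7   0.37  0.64  2.52]
40 pick 0 38.9 
40 disp 30 19.6 
40 disp 50 0.0 [ 0.87  1.11 -1.24  2.4   2.21  0.52  0.46]
40
[... 1483 characters left out ...]
0 0.0 [ 0.59  0.67  0.17  1.95 -0.94  0.41 -0.01]
20 bal 30 0.0 [ 0.71  0.75  0.13  1.72 -0.69  0.7   0.3 ]
40 pick 0 50.1 
40 disp 30 26.2 
40 disp 50 28.3 
40 disp 73 0.0 [ 0.55  0.81 -0.49  2.14 -1.09  0.39  0.95]
40 bal -60 0.0 [0.1  0.71 0.2  2.19 2.15 0.43 1.79]
40 bal -30 27.3 
40 bal 0 17.0 
40 bal 30 0.0 [ 0.99  0.81 -0.09  1.77 -1.02  0.76  0.72]
50 pick 0 62.5 
50 disp 30 38.6 
50 disp 50 35.1 
50 disp 73 0.0 [ 0.74  0.94 -0.68  2.14 -1.09  0.39  1.06]
50 bal -60 0.0 [ 0.58  0.84 -0.6   2.25  2.05  1.16  1.99]
50 bal -30 0.0 [ 0.56  0.76 -0.04  2.41  3.13  0.9   1.61]
50 bal 0 0.0 [ 1.6   1.18 -1.24  2.18  2.35  0.44 -2.78]
50 bal 30 0.0 [ 1.15  0.88 -0.25  1.78 -1.09  0.78  0.85]
```

```bash
cat > seq.py <<'E'
from kin import *
from h import st
np.set_printoptions(precision=2,suppress=True)
rad=np.radians
q0=st(False)[0]["qpos"]
d=rad(73);dx=np.array([np.cos(d),np.sin(d)]);lip=np.array([548,173])
def interp(a,b,n):
    # (axis,yaw,z,lean)
    return [tuple(np.array(u)*(1-t)+np.array(v)*t for u,v in zip(a,b)) for t in np.linspace(0,1,n+1)[1:]]
for S in ((525,-60),(525,-100)):
 for yw,bw in ((60,30),(73,30),(73,0),(90,30),(90,45)):
  for ln in (40,48):
    q=q0;out=[]
    W=[("pick",(528,-47),0,0,0),("lift",(528,-47),0,60,0),("turn",S,yw,60,0),("down",S,yw,0,0),("lean",S,yw,110,ln),("regrasp",S,yw,0,ln),("lift2",S,yw,45,ln),("appr",lip-90*dx,yw,45,ln),("push",lip-25*dx,yw,45,ln),("back",lip-170*dx,yw,45,ln),("over",(573,-300),bw,120,ln),("bal",(573,-368),bw,70,ln)]
    prev=((528,-47),0,100,0)
    for w in W:
        for a in interp(prev,w[1:],6):
            R=tool(rad(a[1]),rad(a[3]),0);P=grip(a[0],rad(a[1]),a[2])+R.apply([0,0,5]);q,c=ik(P,R,q)
        m=np.minimum(q-LO,HI-q);out.append(f"{w[0]}:{c:.1f}/{m.min():.2f}(j{m.argmin()+1})")
        prev=w[1:]
    print(S,yw,bw,ln,*out)
E
python3 seq.py
```

```text
(525, -60) 60 30 40 pick:0.0/0.02(j6) lift:0.0/0.18(j6) turn:0.0/0.33(j6) down:0.0/0.19(j6) lean:0.0/0.12(j3) regrasp:0.0/0.05(j6) lift2:0.0/0.12(j6) appr:0.0/0.06(j3) push:0.0/0.01(j3) back:0.0/0.01(j3) over:0.0/0.01(j3) bal:0.0/0.03(j3)
(525, -60) 60 30 48 pick:0.0/0.02(j6) lift:0.0/0.18(j6) turn:0.0/0.33(j6) down:0.0/0.19(j6) lean:0.0/0.03(j3) regrasp:0.0/0.05(j7) lift2:0.0/0.07(j7) appr:0.0/0.01(j3) push:0.0/0.01(j3) back:0.0/0.01(j3) over:0.0/0.01(j3) bal:0.0/0.03(j3)
(525, -60) 73 30 40 pick:0.0/0.02(j6) lift:0.0/0.18(j6) turn:0.0/0.38(j6) down:0.0/0.25(j6) lean:0.0/0.01(j7) regrasp:0.0/0.01(j7) lift2:0.0/0.02(j7) appr:0.0/0.06(j6) push:0.0/0.01(j6) back:0.0/0.04(j3) over:0.0/0.07(j3) bal:0.0/0.09(j3)
(525, -60) 73 30 48 pick:0.0/0.02(j6) lift:0.0/0.18(j6) turn:0.0/0.38(j6) down:0.0/0.25(j6) lean:4.6/0.01(j3) regrasp:0.0/0.01(j7) lift2:0.0/0.02(j3) appr:0.0/0.09(j6) push:0.0/0.01(j6) back:0.0/0.01(j3) over:0.0/0.05(j3) bal:0.0/0.07(j3)
(525, -60) 73 0 40 pick:0.0/0.02(j6) lift:0.0/0.18(j6) turn:0.0/0.38(j6) down:0.0/0.25(j6) lean:0.0/0.01(j7) regrasp:0.0/0.01(j7) lift2:0.0/0.02
[... 3005 characters left out ...]
0/0.02(j6) lift:0.0/0.18(j6) turn:0.0/0.08(j7) down:0.0/0.15(j7) lean:26.2/0.01(j3) regrasp:21.1/0.01(j3) lift2:23.1/0.01(j3) appr:0.0/0.01(j3) push:0.0/0.03(j3) back:8.5/0.01(j3) over:0.0/0.09(j3) bal:0.0/0.12(j3)
(525, -100) 90 45 40 pick:0.0/0.02(j6) lift:0.0/0.18(j6) turn:0.0/0.08(j7) down:0.0/0.15(j7) lean:17.8/0.01(j3) regrasp:11.0/0.01(j3) lift2:13.6/0.01(j3) appr:0.0/0.04(j3) push:0.0/0.07(j3) back:0.0/0.01(j3) over:0.0/0.05(j3) bal:0.0/0.08(j3)
(525, -100) 90 45 48 pick:0.0/0.02(j6) lift:0.0/0.18(j6) turn:0.0/0.08(j7) down:0.0/0.15(j7) lean:26.2/0.01(j3) regrasp:21.1/0.01(j3) lift2:23.1/0.01(j3) appr:0.0/0.01(j3) push:0.0/0.03(j3) back:8.5/0.01(j3) over:0.0/0.02(j3) bal:0.0/0.01(j7)
```

```bash
cat > marg.py <<'E'
from kin import *
np.set_printoptions(precision=2,suppress=True)
rad=np.radians;rng=np.random.default_rng(1)
mid=(LO+HI)/2
d=rad(73);dx=np.array([np.cos(d),np.sin(d)]);lip=np.array([548,173])
def best(ax,yw,z,ln,flip,n=14):
    R=tool(rad(yw),rad(ln),flip);P=grip(ax,rad(yw),z)+R.apply([0,0,5]);b=(-1,None)
    for i in range(n):
        g=LO+(HI-LO)*rng.uniform(.15,.85,7);g[0]=-np.arctan2(P[1],P[0])+rng.normal(0,.5)
        def f(q):
            p,r=fk(q);return np.r_[(p-P)/10,(r.inv()*R).as_rotvec()*10,.03*((q-mid)/(HI-LO)*2)**6]
        s=least_squares(f,np.clip(g,LO+.02,HI-.02),bounds=(LO+.005,HI-.005),max_nfev=60);p,r=fk(s.x)
        if np.linalg.norm(p-P)<1.5 and (r.inv()*R).magnitude()<.02:
            m=np.minimum(s.x-LO,HI-s.x).min()
            if m>b[0]:b=(m,s.x)
    return b
if __name__=="__main__":
  for ln in (35,45):
    for flip in (0,1):
      for nm,ax,z in (("push",lip-32*dx,45),("bal",(573,-368),70)):
        for yw in (range(-20,181,25) if nm=="push" else range(-80,161,30)):
          b=best(ax,yw,z,ln,flip);
          if b[0]>.03:print(ln,flip,nm,yw,"%.2f"%b[0],b[1])
E
python3 marg.py
```

```text
35 0 push -20 0.10 [-0.14  0.85 -0.87  2.37  1.76  1.17 -1.18]
35 0 push 55 0.12 [ 0.77  0.98 -1.11  2.32  2.01  0.35  0.66]
35 0 push 80 0.22 [ 0.42  0.78 -0.41  2.05 -0.81  0.45 -2.44]
35 0 push 105 0.56 [ 0.26  0.84 -0.23  1.76 -0.54  0.85 -2.38]
35 0 push 130 0.71 [ 0.09  0.93 -0.12  1.49 -0.39  1.17 -2.21]
35 0 push 155 0.58 [ 0.12  1.05 -0.44  1.25  0.02  1.4  -2.23]
35 0 push 180 0.43 [-0.16  1.07 -0.12  1.12 -0.04  1.55 -1.81]
35 0 bal -80 0.54 [ 0.62  0.83 -0.7   1.93  1.47  1.08 -0.85]
35 0 bal -50 0.29 [ 0.86  0.79 -0.79  2.18  1.92  0.85 -0.68]
35 0 bal -20 0.26 [ 1.2   0.81 -0.86  2.2   2.23  0.49 -0.24]
35 0 bal 10 0.13 [ 1.49  1.   -1.1   1.98  1.19  0.36  1.49]
35 0 bal 40 0.36 [ 0.97  0.84 -0.11  1.63 -0.74  0.84 -2.57]
35 0 bal 70 0.55 [ 0.85  1.   -0.    1.22 -0.55  1.3  -2.39]
35 0 bal 100 0.31 [ 0.81  1.17 -0.18  0.78 -0.22  1.67 -2.24]
35 1 push -20 0.10 [-0.14  0.85 -0.88  2.37  1.76  1.17  1.97]
35 1 push 55 0.13 [ 0.78  0.99 -1.12  2.32  1.99  0.36 -2.47]
35 1 push 80 0.18 [ 0.48  0.8  -0.5   2.05 -0.69  0.41  0.59]
35 1 push 105 0.60 [ 0.3   0.85 -0.3   1.76
[... 1672 characters left out ...]
0.85  0.48  0.83]
45 1 push 105 0.64 [ 0.53  0.98 -0.6   1.71 -0.31  0.87  0.58]
45 1 push 130 0.71 [ 0.34  1.06 -0.54  1.39 -0.15  1.27  0.71]
45 1 push 155 0.39 [ 0.13  1.14 -0.45  1.12 -0.04  1.59  0.93]
45 1 push 180 0.19 [-0.14  1.17 -0.17  0.95 -0.04  1.79  1.31]
45 1 bal -80 0.49 [ 0.53  0.88 -0.67  1.98  1.61  1.23  2.11]
45 1 bal -50 0.18 [ 0.58  0.75 -0.42  2.29  2.27  0.87  1.99]
45 1 bal -20 0.15 [ 0.87  0.73 -0.31  2.32  3.23  0.63  1.85]
45 1 bal 10 0.04 [ 1.6   1.13 -1.21  2.03  1.55  0.3  -1.89]
45 1 bal 40 0.51 [ 1.31  0.97 -0.62  1.62 -0.43  0.74  0.38]
45 1 bal 70 0.65 [ 1.14  1.12 -0.57  1.13 -0.2   1.33  0.5 ]
45 1 bal 100 0.09 [ 0.88  1.31 -0.44  0.57 -0.1   1.89  0.79]
```

```bash
cat > seq2.py <<'E'
from kin import *
from h import st
np.set_printoptions(precision=2,suppress=True)
rad=np.radians;q0=st(False)[0]["qpos"]
d=rad(73);dx=np.array([np.cos(d),np.sin(d)]);lip=np.array([548,173])
def T(ax,yw,z,ln,fl,g=80):  # fl: 0..1 fraction of half turn, from flip1 (fl=1) to flip0 via negative turn (fl=0)
    # turn the tool about vertical, lean about the line across
    R=Ro.from_euler('z',rad(yw-180*(1-fl)))*Ro.from_euler('y',0)*Ro.from_euler('x',np.pi)
    # horizontal lean axis = pot y direction: rotate so z leans towards pot +x
    A=np.array([-np.sin(rad(yw)),np.cos(rad(yw)),0])
    R=Ro.from_rotvec(-A*rad(ln))*R
    return grip(ax,rad(yw),z,g)+R.apply([0,0,5]),R
if __name__=="__main__":
 for S in ((540,-60),(540,-110)):
  for yr in (80,100,120):
   for yd in (75,):
    for ln in (45,):
     for bw in (45,65):
      W=[("pick",(528,-47),0,0,0,1),("lift",(528,-47),0,60,0,1),("turn",S,yr,60,0,1),("down",S,yr,0,0,1),("up",S,yr,130,0,1),("lean",S,yr,140,ln,.5),("lean2",S,yr,140,ln,0),("regr",S,yr,0,ln,0),("lift2",S,yr,45,ln,0),("appr",lip-100*dx,yd,45,ln,0),("push",lip-27*dx,yd,45,ln,0),("back",lip-170*dx,yd,45,ln,0),("over",(573,-300),bw,120,ln,0),("bal",(573,-368),bw,70,ln,0)]
      q=q0;out=[];prev=((528,-47),0,100,0,1)
      for w in W:
        for t in np.linspace(0,1,9)[1:]:
            a=[np.array(u)*(1-t)+np.array(v)*t for u,v in zip(prev,w[1:])];P,R=T(*a);q,c=ik(P,R,q)
        m=np.minimum(q-LO,HI-q);out.append(f"{w[0]}:{c:.0f}/{m.min():.2f}j{m.argmin()+1}");prev=w[1:]
      print(S,yr,yd,ln,bw,*out,q)
E
python3 seq2.py
```

```text
(540, -60) 80 75 45 45 pick:0/0.05j5 lift:0/0.22j5 turn:0/0.36j6 down:0/0.24j6 up:0/0.52j6 lean:0/0.11j5 lean2:0/0.01j5 regr:0/0.01j5 lift2:0/0.05j5 appr:0/0.01j5 push:0/0.01j5 back:0/0.24j5 over:0/0.25j5 bal:0/0.29j5 [ 1.04  0.92 -0.15  1.55 -0.81  1.   -2.42]
(540, -60) 80 75 45 65 pick:0/0.05j5 lift:0/0.22j5 turn:0/0.36j6 down:0/0.24j6 up:0/0.52j6 lean:0/0.11j5 lean2:0/0.01j5 regr:0/0.01j5 lift2:0/0.05j5 appr:0/0.01j5 push:0/0.01j5 back:0/0.24j5 over:0/0.47j5 bal:0/0.51j5 [ 0.98  1.04 -0.14  1.23 -0.59  1.32 -2.41]
(540, -60) 100 75 45 45 pick:0/0.05j5 lift:0/0.22j5 turn:0/0.39j6 down:0/0.27j6 up:0/0.54j6 lean:0/0.29j5 lean2:0/0.12j5 regr:0/0.03j5 lift2:0/0.06j5 appr:0/0.01j5 push:0/0.01j5 back:0/0.24j5 over:0/0.25j5 bal:0/0.29j5 [ 1.04  0.92 -0.15  1.55 -0.81  1.   -2.42]
(540, -60) 100 75 45 65 pick:0/0.05j5 lift:0/0.22j5 turn:0/0.39j6 down:0/0.27j6 up:0/0.54j6 lean:0/0.29j5 lean2:0/0.12j5 regr:0/0.03j5 lift2:0/0.06j5 appr:0/0.01j5 push:0/0.01j5 back:0/0.24j5 over:0/0.47j5 bal:0/0.51j5 [ 0.98  1.04 -0.14  1.23 -0.59  1.32 -2.41]
(540, -60) 120 75 45 45 pick:0/0.05j5 lift:0/0.22j
[... 1357 characters left out ...]
6 lean:0/0.32j5 lean2:0/0.14j5 regr:0/0.05j5 lift2:0/0.08j5 appr:0/0.01j5 push:0/0.01j5 back:0/0.24j5 over:0/0.47j5 bal:0/0.51j5 [ 0.98  1.04 -0.14  1.23 -0.59  1.32 -2.41]
(540, -110) 120 75 45 45 pick:0/0.05j5 lift:0/0.22j5 turn:0/0.44j6 down:0/0.33j6 up:0/0.59j6 lean:0/0.21j6 lean2:0/0.06j6 regr:0/0.18j5 lift2:0/0.17j6 appr:0/0.01j5 push:0/0.01j5 back:0/0.24j5 over:0/0.25j5 bal:0/0.29j5 [ 1.04  0.92 -0.15  1.55 -0.81  1.   -2.42]
(540, -110) 120 75 45 65 pick:0/0.05j5 lift:0/0.22j5 turn:0/0.44j6 down:0/0.33j6 up:0/0.59j6 lean:0/0.21j6 lean2:0/0.06j6 regr:0/0.18j5 lift2:0/0.17j6 appr:0/0.01j5 push:0/0.01j5 back:0/0.24j5 over:0/0.47j5 bal:0/0.51j5 [ 0.98  1.04 -0.14  1.23 -0.59  1.32 -2.41]
```

```bash
python3 -c "
from h import *
row([448,-47,150],down(0.0))"
```

```text
clock 6.42 row [-0.0309 -0.0803  0.2086] [ 0.0013 -0.0018  0.9582] dist 68.0 deg 86.2
```

{"method": "move_arm", "body": {
  "rows": "0 -0.01 0.02 0 0 0.07 -0.2; 0 -0.02 0.04 0 0 0.15 -0.2; 0 -0.03 0.06 0 0 0.23 -0.2; -0.01 -0.04 0.08 0 0 0.31 -0.2; -0.01 -0.05 0.1 0 0 0.39 -0.2; -0.02 -0.06 0.12 0 0 0.47 -0.2; -0.02 -0.07 0.14 0 0 0.55 -0.2; -0.02 -0.08 0.16 0 0 0.63 -0.2; -0.03 -0.08 0.18 0 0 0.71 -0.2; -0.03 -0.08 0.2 0 0 0.79 -0.2; -0.03 -0.08 0.21 0 0 0.87 -0.2; -0.03 -0.08 0.21 0 0 0.95 -0.2"
}}

```text
clock: 7.42
eef_pos: [448.6, -47.2, 148.0]
tool_rot: [3.141, -0.001, 0.015]
force: [-0.2, -0.9, -0.0]
width: 51.5
gripper_force: 0.0
```

```bash
python3 -c "
from h import *
np.set_printoptions(suppress=True)
s,p,r=st();print(p,s['tool_rot'],s['qpos'].round(2));row([448,-47,60],down(0.0));d=get_image('wrist');cv2.imwrite('pics/w5.png',d['img'][:,:,::-1])
s,p,r=st();print(p)
"
```

```text
[448.60448198 -47.20892437 147.98457683] [ 3.14077851 -0.00099763  0.01460764] [-0.48  0.65  0.79  2.17 -0.79  0.64 -0.68]
clock 7.42 row [-0.0023 -0.001   0.2933] [ 0.0005 -0.0006  0.0093] dist 88.0 deg 0.8
[448.63356851 -47.20295235 147.99334504]
```

View pics/w5.png

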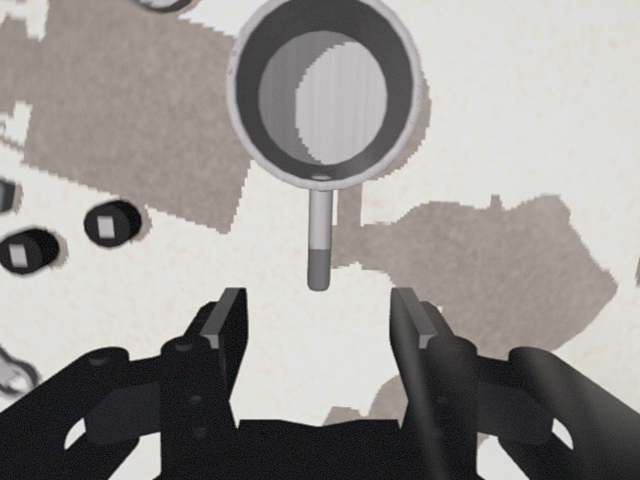

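The open pot is empty. The handle runs from (320,190) to its end at (318,290), centred between the jaws, and the rim spans u 228–418.

```bash
python3 -c "
from h import *
np.set_printoptions(suppress=True,precision=1)
d=get_image('wrist');s,p,r=st()
P=lambda u,v,z:wplane(u,v,z,d,p,r)[:2]
print('end',P(318,289,72),'root',P(321,188,76),'rim near',P(323,191,78),'L',P(228,80,78),'R',P(419,80,78),p)"
```

```text
end [430.6 -48.6] root [484.5 -49. ] rim near [483.4 -50. ] L [532.5  -6.4] R [534.2 -91.7] [448.5 -47.3 148.1]
```

{"method": "move_arm", "body": {
  "rows": "0 0.003 0.06 0 0 0 -0.2; 0 0.003 0.15 0 0 0 -0.2; 0 0.003 0.22 0 0 0 -0.2; 0 0.003 0.27 0 0 0 -0.2; 0 0.003 0.295 0 0 0 -0.2; 0 0.003 0.296 0 0 0 0.3; 0 0.003 0.296 0 0 0 1; 0 0.003 0.296 0 0 0 1; 0 0.003 0.296 0 0 0 1; 0 0.003 0.296 0 0 0 1; 0 0.003 0.296 0 0 0 1"
}}

```text
clock: 8.43
eef_pos: [447.7, -47.9, 60.2]
tool_rot: [3.141, -0.002, 0.021]
force: [0.9, -0.5, 2.3]
width: 11.1
gripper_force: 60.5
```

```bash
cat > pot.py <<'E'
import sys
from h import *
from seq2 import T
np.set_printoptions(suppress=True,precision=3)
def pot(ax,yw,z,ln=0,fl=1,g=80):
    P,R=T(ax,yw,z,ln,fl,g);row(P,R)
def say():
    s,p,r=st();print(p,"rpy",s["tool_rot"],"w",round(s["width"],1),"gf",round(s["gripper_force"],1),"F",s["force"],"q",s["qpos"].round(2))
    return s,p,r
E
sed -i 's/^rad=np.radians;q0=st(False).*/rad=np.radians;q0=None/' seq2.py
python3 -c "
from pot import *
say();s,p,r=st()
for yw in (60,120): row(np.array([540-80*np.cos(np.radians(yw)),-60-80*np.sin(np.radians(yw)),90]),down(np.radians(yw)))"
```

```text
[447.736 -47.869  60.162] rpy [ 3.141 -0.002  0.021] w 11.1 gf 60.5 F [ 0.871 -0.475  2.335] q [-0.3   0.77  0.53  2.22 -1.02  0.42 -0.48]
clock 8.43 row [ 0.169  0.275 -0.099] [ 0.001 -0.001 -0.653] dist 101.0 deg 58.8
clock 8.43 row [ 0.435  0.281 -0.098] [ 0.002 -0.    -1.32 ] dist 158.0 deg 118.8
```

{"method": "move_arm", "body": {
  "rows": "0 0 -0.04 0 0 0 1; 0 0 -0.09 0 0 0 1; 0.005 0.03 -0.1 0 0 -0.06 1; 0.015 0.07 -0.1 0 0 -0.13 1; 0.03 0.11 -0.1 0 0 -0.21 1; 0.045 0.15 -0.1 0 0 -0.29 1; 0.065 0.185 -0.1 0 0 -0.37 1; 0.09 0.215 -0.1 0 0 -0.45 1; 0.12 0.245 -0.1 0 0 -0.53 1; 0.15 0.265 -0.1 0 0 -0.6 1; 0.17 0.275 -0.1 0 0 -0.653 1; 0.17 0.275 -0.1 0 0 -0.653 1"
}}

```text
clock: 9.43
eef_pos: [500.6, -130.0, 89.7]
tool_rot: [3.14, -0.0, 1.048]
force: [-0.1, 0.3, -2.7]
width: 11.1
gripper_force: 59.9
```

```bash
python3 -c "
from pot import *
say()
yw=120;row(np.array([540-80*np.cos(np.radians(yw)),-60-80*np.sin(np.radians(yw)),62]),down(np.radians(yw)))"
```

```text
[ 500.605 -129.999   89.713] rpy [ 3.14  -0.     1.048] w 11.1 gf 59.9 F [-0.055  0.286 -2.679] q [-0.05  0.72  0.39  2.02 -0.55  0.5   0.21]
clock 9.43 row [0.134 0.228 0.093] [ 0.001  0.001 -0.666] dist 84.0 deg 60.0
```

{"method": "move_arm", "body": {
  "rows": "0 0.03 0 0 0 -0.06 1; 0.005 0.06 0 0 0 -0.13 1; 0.012 0.09 0 0 0 -0.21 1; 0.025 0.12 0 0 0 -0.29 1; 0.04 0.15 0 0 0 -0.37 1; 0.06 0.175 0 0 0 -0.45 1; 0.085 0.195 0 0 0 -0.53 1; 0.115 0.215 0.01 0 0 -0.6 1; 0.134 0.228 0.04 0 0 -0.666 1; 0.134 0.228 0.07 0 0 -0.666 1; 0.134 0.228 0.09 0 0 -0.666 1; 0.134 0.228 0.097 0 0 -0.666 1"
}}

```text
clock: 10.43
eef_pos: [577.6, -128.6, 59.8]
tool_rot: [-3.14, -0.001, 2.088]
force: [-2.2, -0.4, 13.9]
width: 11.0
gripper_force: 62.0
```

```bash
python3 -c "
from pot import *
s,p,r=say();row(p+[0,0,120],r)"
```

```text
[ 577.603 -128.643   59.798] rpy [-3.14  -0.001  2.088] w 11.0 gf 62.0 F [-2.201 -0.41  13.919] q [ 0.09  0.8   0.13  1.82 -0.19  0.53  0.86]
clock 10.43 row [ 0.001 -0.001 -0.4  ] [0. 0. 0.] dist 120.0 deg 0.0
```

{"method": "move_arm", "body": {
  "rows": "0 0 -0.004 0 0 0 0.6; 0 0 -0.004 0 0 0 0; 0 0 -0.004 0 0 0 -0.2; 0 0 -0.004 0 0 0 -0.2; 0 0 -0.05 0 0 0 -0.2; 0 0 -0.14 0 0 0 -0.2; 0 0 -0.26 0 0 0 -0.2; 0 0 -0.38 0 0 0 -0.2; 0 0 -0.43 0 0 0 -0.2; 0 0 -0.45 0 0 0 -0.2"
}}

```text
clock: 11.27
eef_pos: [580.5, -129.1, 199.0]
tool_rot: [3.137, 0.004, 2.091]
force: [0.4, 0.4, 0.5]
width: 51.2
gripper_force: 0.0
```

```bash
python3 -c "
from pot import *
s,p,r=say()
for t in (.25,.5,.75,1): pot((537.6,-58.2),119.6,120,45*t,1-t,81)
"
```

```text
[ 580.505 -129.115  199.003] rpy [3.137 0.004 2.091] w 51.2 gf 0.0 F [0.45  0.433 0.482] q [ 0.05  0.61  0.19  1.74 -0.15  0.81  0.83]
clock 11.27 row [ 0.01  -0.008  0.066] [0.053 0.12  0.501] dist 20.0 deg 46.6
clock 11.27 row [ 0.013 -0.008  0.065] [0.2   0.196 0.989] dist 20.0 deg 92.5
clock 11.27 row [ 0.016 -0.008  0.064] [0.443 0.181 1.449] dist 20.0 deg 137.4
clock 11.27 row [ 0.018 -0.008  0.062] [-0.768  0.003 -1.843] dist 19.0 deg 179.7
```

{"method": "move_arm", "body": {
  "rows": "0 0 0 0.01 0.012 0.06 -0.2; 0 0 0 0.02 0.028 0.13 -0.2; 0 0 0 0.035 0.045 0.205 -0.2; 0 0 0 0.05 0.06 0.28 -0.2; 0 0 0 0.065 0.075 0.355 -0.2; 0.01 -0.01 0 0.08 0.09 0.43 -0.2; 0.01 -0.01 0 0.095 0.105 0.505 -0.2; 0.01 -0.01 0 0.11 0.12 0.58 -0.2; 0.01 -0.01 0 0.13 0.135 0.655 -0.2; 0.01 -0.01 0 0.15 0.15 0.73 -0.2; 0.01 -0.01 0 0.165 0.165 0.805 -0.2; 0.01 -0.01 0 0.18 0.18 0.88 -0.2"
}}

```text
clock: 12.27
eef_pos: [574.3, -127.0, 194.0]
tool_rot: [-2.771, -0.028, 0.681]
force: [0.5, 0.9, -0.9]
width: 51.2
gripper_force: 0.0
```

```bash
python3 -c "
from pot import *
s,p,r=say()
for t in (.75,1): pot((537.6,-58.2),119.6,120,45*t,1-t,81)
"
```

```text
[ 574.274 -127.049  193.96 ] rpy [-2.771 -0.028  0.681] w 51.2 gf 0.0 F [ 0.524  0.861 -0.902] q [ 0.04  0.8   0.48  1.5  -0.54  1.3  -0.19]
clock 12.27 row [0.005 0.019 0.043] [ 0.144 -0.023  0.599] dist 14.0 deg 55.5
clock 12.27 row [0.006 0.016 0.042] [ 0.244 -0.176  1.082] dist 14.0 deg 101.1
```

{"method": "move_arm", "body": {
  "rows": "0 0 0 0.014 -0.01 0.06 -0.2; 0 0 0 0.03 -0.022 0.135 -0.2; 0 0 0 0.047 -0.034 0.21 -0.2; 0 0 0 0.064 -0.046 0.285 -0.2; 0 0 0 0.081 -0.058 0.36 -0.2; 0 0 0 0.098 -0.07 0.435 -0.2; 0 0 0 0.115 -0.082 0.51 -0.2; 0 0 0 0.132 -0.094 0.585 -0.2; 0 0 0 0.149 -0.106 0.66 -0.2; 0 0 0 0.166 -0.118 0.735 -0.2; 0 0 0 0.183 -0.13 0.81 -0.2; 0 0 0 0.2 -0.144 0.885 -0.2"
}}

```text
clock: 13.27
eef_pos: [574.3, -127.2, 194.0]
tool_rot: [-2.933, 0.702, -0.644]
force: [0.3, 0.5, 0.7]
width: 51.5
gripper_force: 0.0
```

```bash
python3 - <<'E'
from pot import *
s,p,r=say()
pot((537.6,-58.2),119.6,60,45,0,81)
# refit kinematics with leaned poses
import json,kin
D=[json.loads(x) for x in open("log.txt")]
f=lambda k:np.r_[np.concatenate([kin.fk(np.array(a[0]),k)[0]-a[1] for a in D])]
o=kin.least_squares(f,kin.K);print(o.x.round(1),np.abs(o.fun).max())
a=D[-1];print(np.abs((kin.fk(np.array(a[0]),o.x)[1].inv()*Ro.from_euler("xyz",a[2])).as_rotvec()))
d=get_image("wrist");cv2.imwrite("pics/w6.png",d["img"][:,:,::-1])
E
```

```text
[ 574.296 -127.238  193.959] rpy [-2.933  0.702 -0.644] w 51.5 gf 0.0 F [0.263 0.547 0.689] q [ 0.06  1.06  0.74  1.25 -0.79  1.82 -1.42]
clock 13.27 row [0.159 0.031 0.184] [ 0.045 -0.032  0.196] dist 74.0 deg 18.3
[336.1 559.  382.1 335.8 726.8 715.5  75.8  59.2] 0.16193699461911137
[0. 0. 0.]
```

```bash
cat > seq3.py <<'E'
from h import *
import json,kin
from seq2 import T,ik,LO,HI,lip,dx
np.set_printoptions(suppress=True,precision=2)
D=[json.loads(x) for x in open("log.txt")]
k0=np.array([336,559,382,336,5.6,-6.6,7.8,-7.8])
o=kin.least_squares(lambda k:np.r_[np.concatenate([kin.fk(np.array(a[0]),k)[0]-a[1] for a in D]),.03*(k-k0)],k0);kin.K[:]=o.x
print(o.x,np.abs(o.fun).max())
q0=st(False)[0]["qpos"];S=(537.6,-58.2)
for yd in (73,85,95):
 for ln in (40,45):
  for bw in (45,70):
   W=[("regr",S,119.6,0,ln,0),("lift2",S,119.6,45,ln,0),("appr",lip-100*dx,yd,45,ln,0),("push",lip-27*dx,yd,45,ln,0),("back",lip-170*dx,yd,45,ln,0),("over",(573,-300),bw,120,ln,0),("bal",(573,-368),bw,70,ln,0)]
   q=q0;out=[];prev=(S,119.6,60,ln,0)
   for w in W:
        for t in np.linspace(0,1,9)[1:]:
            a=[np.array(u)*(1-t)+np.array(v)*t for u,v in zip(prev,w[1:])];P,R=T(*a);q,c=ik(P,R,q)
        m=np.minimum(q-LO,HI-q);out.append(f"{w[0]}:{c:.0f}/{m.min():.2f}j{m.argmin()+1}");prev=w[1:]
   print(yd,ln,bw,*out)
E
python3 seq3.py
```

```text
[336.05 558.97 382.14 335.75   5.19  -6.19   8.31  -8.31] 0.16185973348811444
73 40 45 regr:0/0.15j5 lift2:0/0.18j5 appr:0/0.01j5 push:0/0.01j5 back:0/0.24j5 over:0/0.29j5 bal:0/0.33j5
73 40 70 regr:0/0.15j5 lift2:0/0.18j5 appr:0/0.01j5 push:0/0.01j5 back:0/0.24j5 over:0/0.53j7 bal:0/0.55j7
73 45 45 regr:0/0.16j5 lift2:0/0.18j5 appr:0/0.01j5 push:0/0.01j5 back:0/0.26j5 over:0/0.28j5 bal:0/0.33j5
73 45 70 regr:0/0.16j5 lift2:0/0.18j5 appr:0/0.01j5 push:0/0.01j5 back:0/0.26j5 over:0/0.53j7 bal:0/0.54j7
85 40 45 regr:0/0.15j5 lift2:0/0.18j5 appr:0/0.01j5 push:0/0.01j5 back:0/0.18j5 over:0/0.05j5 bal:0/0.07j5
85 40 70 regr:0/0.15j5 lift2:0/0.18j5 appr:0/0.01j5 push:0/0.01j5 back:0/0.18j5 over:0/0.30j5 bal:0/0.31j5
85 45 45 regr:0/0.16j5 lift2:0/0.18j5 appr:0/0.01j5 push:0/0.01j5 back:0/0.19j5 over:0/0.04j5 bal:0/0.06j5
85 45 70 regr:0/0.16j5 lift2:0/0.18j5 appr:0/0.01j5 push:0/0.01j5 back:0/0.19j5 over:0/0.30j5 bal:0/0.31j5
95 40 45 regr:0/0.15j5 lift2:0/0.18j5 appr:0/0.01j5 push:0/0.01j5 back:0/0.15j5 over:0/0.01j5 bal:0/0.02j5
95 40 70 regr:0/0.15j5 lift2:0/0.18j5 appr:0/0.01j5 push:0/0.01j5 back:0/0.15j5 over:0/0.13j5 bal:0/0.13j5
95 45 45 regr:0/0.16j5 lift2:0/0.18j5 appr:0/0.01j5 push:0/0.01j5 back:0/0.16j5 over:0/0.01j5 bal:0/0.03j5
95 45 70 regr:0/0.16j5 lift2:0/0.18j5 appr:0/0.01j5 push:0/0.01j5 back:0/0.16j5 over:0/0.12j5 bal:0/0.12j5
```

View pics/w6.png

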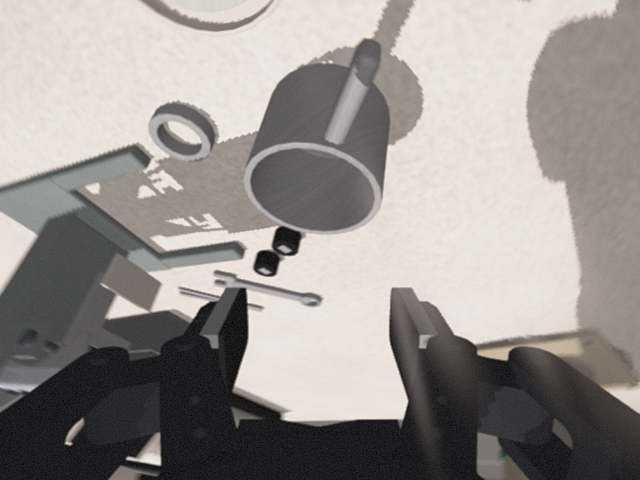

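The picture shows the upright pot with its handle end at about (370,48), the handle root at (333,138), and the rail ends at about (143,155) and (242,250).

```bash
python3 - <<'E'
from pot import *
d=get_image("wrist");s,p,r=st();print(p)
P=lambda u,v,z:wplane(u,v,z,d,p,r)[:2]
print("end top",P(371,44,74),"handle mid",P(352,100,73),"root",P(335,138,73),"rim near/far",P(318,143,78),P(315,232,78),"LR",P(247,180,78),P(381,188,78))
print("rails",P(130,146,14),P(152,163,14),P(242,242,14),P(243,258,14))
pot((537.6,-58.2),119.6,60,45,0,81)
E
```

```text
[ 573.564 -128.404  193.111]
end top [ 592.265 -152.872] handle mid [ 574.596 -126.558] root [ 561.19  -102.567] rim near/far [567.051 -96.103] [506.712 -33.548] LR [571.6   -36.415] [ 518.276 -101.949]
rails [623.72  89.22] [601.377  92.602] [476.743 125.084] [454.814 152.62 ]
clock 13.37 row [0.157 0.026 0.183] [ 0.046 -0.032  0.198] dist 73.0 deg 18.5
```

```bash
python3 - <<'E'
from pot import *
P,R=T((537.6,-58.2),120,0,45,0,84);print(P,R.as_euler("xyz"))
row(P-R.apply([0,0,80]),R)
E
```

```text
[ 577.832 -127.884   60.464] [-3.142  0.785 -1.047]
clock 13.37 row [0.304 0.079 0.06 ] [ 0.043 -0.032  0.195] dist 96.0 deg 18.2
```

{"method": "move_arm", "body": {
  "rows": "0.08 0.02 0.015 0.015 -0.01 0.06 -0.2; 0.17 0.045 0.03 0.03 -0.02 0.13 -0.2; 0.25 0.065 0.05 0.043 -0.032 0.195 -0.2; 0.29 0.079 0.06 0.043 -0.032 0.195 -0.2; 0.304 0.079 0.06 0.043 -0.032 0.195 -0.2; 0.304 0.079 0.06 0.043 -0.032 0.195 -0.2; 0.304 0.079 0.06 0.043 -0.032 0.195 -0.2"
}}

```text
clock: 13.95
eef_pos: [608.3, -175.0, 120.7]
tool_rot: [-3.132, 0.782, -1.035]
force: [-0.3, 0.3, 0.4]
width: 51.1
gripper_force: 0.0
```

```bash
python3 - <<'E'
from pot import *
say();P,R=T((537.6,-58.2),120,0,45,0,84)
row(P,R)
s,p,r=st();d=get_image("wrist");cv2.imwrite("pics/w7.png",d["img"][:,:,::-1])
# predicted pixels of handle end/root corners if proprioception is right
T4=d["T_tool_cam"];f=240/np.tan(np.radians(d["vfov"]/2))
def pr(X):
    q=T4[:3,:3].T@(r.inv().apply(np.array(X)-p)-T4[:3,3]);return (d["cx"]-f*q[0]/q[2],d["cy"]+f*q[1]/q[2])
a=np.radians(119.6);u=np.array([np.cos(a),np.sin(a)]);A=np.array([537.6,-58.2])
for L,z in ((99.5,74),(99.5,54),(45,74)): print(L,z,np.round(pr([*(A-L*u),z])))
E
```

```text
[ 608.282 -175.042  120.682] rpy [-3.132  0.782 -1.035] w 51.1 gf 0.0 F [-0.285  0.318  0.426] q [ 0.17  1.24  0.75  1.06 -0.92  1.89 -1.7 ]
clock 13.95 row [0.009 0.01  0.274] [-0.    -0.002  0.006] dist 82.0 deg 0.5
99.5 74 [326. 254.]
99.5 54 [326. 218.]
45 74 [323. 297.]
```

View pics/w7.png

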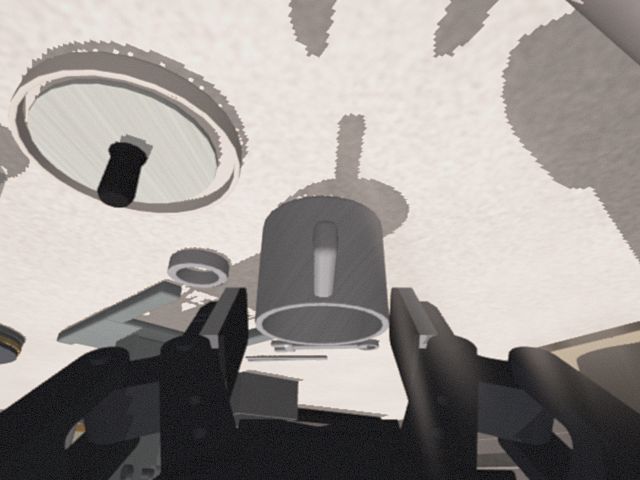

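The handle end appears at about (326,220–250) and its root at (324,297), matching the prediction, so the pot is where dead reckoning puts it. The lid lies flat in its rest.

{"method": "move_arm", "body": {
  "rows": "0.004 0.005 0.05 0 0 0 -0.2; 0.009 0.01 0.12 0 0 0.006 -0.2; 0.009 0.01 0.19 0 0 0.006 -0.2; 0.009 0.01 0.24 0 0 0.006 -0.2; 0.009 0.01 0.265 0 0 0.006 -0.2; 0.009 0.01 0.274 0 0 0.006 -0.2; 0.009 0.01 0.274 0 0 0.006 -0.2; 0.009 0.01 0.274 0 0 0.006 0.4; 0.009 0.01 0.274 0 0 0.006 1; 0.009 0.01 0.274 0 0 0.006 1; 0.009 0.01 0.274 0 0 0.006 1; 0.009 0.01 0.274 0 0 0.006 1"
}}

```text
clock: 15.0
eef_pos: [577.7, -129.5, 60.0]
tool_rot: [3.139, 0.782, -1.054]
force: [1.2, -1.6, 3.4]
width: 11.3
gripper_force: 60.0
```

```bash
python3 - <<'E'
from pot import *
s,p,r=say()
row(p+[0,0,45],r)
a=np.radians(119.8);A=np.array([537.6,-58.2])
# pot pose in tool frame: save
Rp=Ro.from_euler("z",a);rel=r.inv().apply(np.array([*A,0])-p);np.savez("rel.npz",t=rel,R=(r.inv()*Rp).as_matrix());print(rel)
E
```

```text
[ 577.668 -129.52    59.974] rpy [ 3.139  0.782 -1.054] w 11.3 gf 60.0 F [ 1.215 -1.577  3.367] q [ 0.09  1.26  0.74  1.26 -0.94  1.74 -1.62]
clock 15.0 row [-0.106  0.    -0.106] [0. 0. 0.] dist 45.0 deg 0.0
[-15.805  -0.698 100.193]
```

```bash
cat >> pot.py <<'E'
_z=np.load("rel.npz") if __import__("os").path.exists("rel.npz") else None
LIP=np.array([551,174.]);DX=np.array([np.cos(np.radians(73)),np.sin(np.radians(73))])
def carry(ax,yw,z):
    Rp=Ro.from_euler("z",np.radians(yw));R=Rp*Ro.from_matrix(_z["R"]).inv();row(np.array([*ax,z])-R.apply(_z["t"]),R)
def where():
    s,p,r=say();X=p+r.apply(_z["t"]);Rp=r*Ro.from_matrix(_z["R"]);v=LIP-X[:2]
    print("pot",X,"ypr",np.degrees(Rp.as_euler("ZYX")),"front of lip",v@DX,"lateral",v@np.array([-DX[1],DX[0]]));return X
E
python3 - <<'E'
from pot import *
where()
carry((537.6,-58.2),119.8,46)
carry((528,0),97,46)
carry(LIP-100*DX,76,46)
E
```

```text
[ 577.668 -129.52    59.974] rpy [ 3.139  0.782 -1.054] w 11.3 gf 60.0 F [ 1.215 -1.577  3.367] q [ 0.09  1.26  0.74  1.26 -0.94  1.74 -1.62]
pot [537.6 -58.2  -0. ] ypr [119.8   0.    0. ] front of lip 225.97174517790148 lateral 55.07422610671482
clock 15.0 row [-0.108  0.    -0.109] [ 0. -0.  0.] dist 46.0 deg 0.0
clock 15.0 row [-0.254  0.037  0.037] [ 0.178 -0.001  0.18 ] dist 78.0 deg 22.8
clock 15.0 row [-0.462  0.009  0.242] [ 0.343 -0.001  0.345] dist 157.0 deg 43.8
```

{"method": "move_arm", "body": {
  "rows": "-0.04 0 -0.04 0 0 0 1; -0.085 0 -0.085 0 0 0 1; -0.108 0 -0.109 0 0 0 1; -0.135 0.007 -0.08 0.03 0 0.03 1; -0.17 0.015 -0.045 0.07 0 0.07 1; -0.2 0.025 -0.01 0.11 0 0.11 1; -0.235 0.032 0.02 0.15 0 0.15 1; -0.27 0.035 0.055 0.19 0 0.19 1; -0.31 0.03 0.095 0.23 0 0.23 1; -0.35 0.025 0.135 0.265 0 0.265 1; -0.385 0.02 0.165 0.29 0 0.29 1; -0.41 0.016 0.19 0.31 0 0.31 1"
}}

```text
clock: 16.0
eef_pos: [509.3, -19.9, 107.8]
tool_rot: [-3.14, 0.78, -1.74]
force: [-0.4, -1.0, -2.9]
width: 11.4
gripper_force: 59.2
```

```bash
python3 - <<'E'
from pot import *
where()
carry(LIP-90*DX,76,46)
carry(LIP-62*DX,76,46)
E
```

```text
[509.264 -19.941 107.759] rpy [-3.14  0.78 -1.74] w 11.4 gf 59.2 F [-0.417 -0.958 -2.892] q [ 0.37  0.84  0.11  2.   -1.09  0.97 -1.9 ]
pot [523.917  60.43   47.636] ypr [80.28   0.106 -0.189] front of lip 116.52604507117317 lateral 7.305000778342531
clock 16.0 row [-0.061  0.033  0.068] [ 0.032 -0.001  0.035] dist 29.0 deg 4.3
clock 16.0 row [-0.127  0.021  0.134] [ 0.032 -0.001  0.035] dist 56.0 deg 4.3
```

{"method": "move_arm", "body": {
  "rows": "-0.02 0.012 0.02 0.01 0 0.01 1; -0.045 0.025 0.048 0.02 0 0.022 1; -0.061 0.033 0.068 0.032 -0.001 0.035 1; -0.078 0.031 0.085 0.032 -0.001 0.035 1; -0.095 0.027 0.102 0.032 -0.001 0.035 1; -0.112 0.024 0.119 0.032 -0.001 0.035 1; -0.122 0.022 0.13 0.032 -0.001 0.035 1; -0.127 0.021 0.134 0.032 -0.001 0.035 1; -0.127 0.021 0.134 0.032 -0.001 0.035 1; -0.127 0.021 0.134 0.032 -0.001 0.035 1"
}}

```text
clock: 16.83
eef_pos: [513.2, 34.5, 104.0]
tool_rot: [3.137, 0.782, -1.818]
force: [0.3, 0.4, -2.1]
width: 11.3
gripper_force: 59.2
```

```bash
python3 - <<'E'
from pot import *
where()
carry(LIP-52*DX,76,45.5)
carry(LIP-44*DX,76,45.5)
d=get_image("side");cv2.imwrite("pics/s8.png",d["img"][:,:,::-1])
E
```

```text
[513.175  34.509 103.998] rpy [ 3.137  0.782 -1.818] w 11.3 gf 59.2 F [ 0.253  0.378 -2.118] q [ 0.55  0.84 -0.3   2.08 -1.1   0.63 -2.02]
pot [533.438 113.775  44.037] ypr [76.086 -0.01   0.065] front of lip 62.728388336392946 lateral 0.813359695867997
clock 16.83 row [-0.029  0.002  0.022] [0.001 0.    0.   ] dist 11.0 deg 0.1
clock 16.83 row [-0.048  0.     0.041] [0.001 0.    0.   ] dist 19.0 deg 0.1
```

{"method": "move_arm", "body": {
  "rows": "-0.008 0.001 0.005 0 0 0 1; -0.015 0.001 0.01 0 0 0 1; -0.022 0.002 0.016 0 0 0 1; -0.029 0.002 0.022 0 0 0 1; -0.029 0.002 0.022 0 0 0 1; -0.029 0.002 0.022 0 0 0 1"
}}

```text
clock: 17.38
eef_pos: [515.1, 46.0, 105.5]
tool_rot: [3.136, 0.783, -1.818]
force: [0.4, 0.1, -2.3]
width: 11.2
gripper_force: 59.2
```

```bash
python3 - <<'E'
from pot import *
where()
for f in (48,44,40,34):carry(LIP-f*DX,76,45.3)
E
```

```text
[515.071  46.042 105.48 ] rpy [ 3.136  0.783 -1.818] w 11.2 gf 59.2 F [ 0.393  0.092 -2.324] q [ 0.55  0.85 -0.34  2.09 -1.1   0.6  -2.04]
pot [535.267 125.41   45.632] ypr [76.121 -0.089  0.101] front of lip 51.066372160510454 lateral -0.839482290327529
clock 17.38 row [-0.007 -0.002  0.008] [0.002 0.001 0.   ] dist 3.0 deg 0.2
clock 17.38 row [-0.016 -0.003  0.017] [0.002 0.001 0.   ] dist 7.0 deg 0.2
clock 17.38 row [-0.026 -0.004  0.027] [0.002 0.001 0.   ] dist 11.0 deg 0.2
clock 17.38 row [-0.04  -0.005  0.041] [0.002 0.001 0.   ] dist 17.0 deg 0.2
```

No contact yet at 51 mm, so I'll feel forward in small steps.

{"method": "move_arm", "body": {
  "rows": "-0.004 -0.001 0.004 0 0 0 1; -0.007 -0.002 0.008 0 0 0 1; -0.01 -0.002 0.011 0 0 0 1; -0.013 -0.003 0.014 0 0 0 1; -0.016 -0.003 0.017 0 0 0 1; -0.016 -0.003 0.017 0 0 0 1"
}}

```text
clock: 17.88
eef_pos: [517.5, 51.5, 104.6]
tool_rot: [3.136, 0.781, -1.819]
force: [-2.2, -3.1, -2.3]
width: 11.2
gripper_force: 59.5
```

```bash
python3 - <<'E'
from pot import *
where()
for f in (40,36,32,28):carry(LIP-f*DX,76,45.3)
E
```

```text
[517.537  51.514 104.591] rpy [ 3.136  0.781 -1.819] w 11.2 gf 59.5 F [-2.178 -3.062 -2.342] q [ 0.55  0.85 -0.36  2.09 -1.1   0.58 -2.05]
pot [537.799 130.728  44.561] ypr [76.051  0.038  0.101] front of lip 45.240682555926185 lateral 0.027317640281938983
clock 17.88 row [-0.014 -0.     0.011] [ 0.001 -0.    -0.   ] dist 5.0 deg 0.1
clock 17.88 row [-0.023 -0.001  0.02 ] [ 0.001 -0.    -0.   ] dist 9.0 deg 0.1
clock 17.88 row [-0.033 -0.002  0.029] [ 0.001 -0.    -0.   ] dist 13.0 deg 0.1
clock 17.88 row [-0.042 -0.002  0.039] [ 0.001 -0.    -0.   ] dist 17.0 deg 0.1
```

{"method": "move_arm", "body": {
  "rows": "-0.007 0 0.006 0 0 0 1; -0.014 0 0.012 0 0 0 1; -0.021 -0.001 0.018 0 0 0 1; -0.028 -0.001 0.024 0 0 0 1; -0.033 -0.002 0.029 0 0 0 1; -0.036 -0.002 0.032 0 0 0 1; -0.036 -0.002 0.032 0 0 0 1; -0.036 -0.002 0.032 0 0 0 1"
}}

```text
clock: 18.55
eef_pos: [521.8, 64.8, 105.0]
tool_rot: [3.137, 0.78, -1.82]
force: [-2.1, -5.9, -6.0]
width: 11.0
gripper_force: 59.6
```

```bash
python3 - <<'E'
from pot import *
where()
for f in (31,29,27):carry(LIP-f*DX,76,45)
for n in ("top","side"):
    d=get_image(n);cv2.imwrite(f"pics/{n}9.png",d["img"][:,:,::-1])
    g=cv2.cvtColor(d["img"],cv2.COLOR_RGB2GRAY)
    for z0,k in ((205,1),(185,0)):
        pass
    c=[proj(n,[*(LIP+t*DX),150+t*.577+15]) for t in (10,40,70,100)]
    print(n,[int(g[int(v)-2:int(v)+3,int(u)-2:int(u)+3].mean()) for u,v in c],"before",[int(cv2.imread(f'pics/{n}0.png',0)[int(v)-2:int(v)+3,int(u)-2:int(u)+3].mean()) for u,v in c])
E
```

```text
[521.784  64.765 105.025] rpy [ 3.137  0.78  -1.82 ] w 11.0 gf 59.6 F [-2.146 -5.889 -6.011] q [ 0.56  0.86 -0.41  2.09 -1.1   0.54 -2.08]
pot [542.12  143.884  44.896] ypr [75.993  0.108  0.089] front of lip 31.396006342317115 lateral 0.3133248087961177
clock 18.55 row [-0.001  0.001  0.001] [ 0.001 -0.001 -0.001] dist 0.0 deg 0.1
clock 18.55 row [-0.005  0.001  0.005] [ 0.001 -0.001 -0.001] dist 2.0 deg 0.1
clock 18.55 row [-0.01   0.001  0.01 ] [ 0.001 -0.001 -0.001] dist 4.0 deg 0.1
top [110, 75, 74, 60] before [71, 5, 5, 44]
side [134, 113, 108, 81] before [100, 50, 36, 73]
```

{"method": "move_arm", "body": {
  "rows": "0 0 0 0 0 0 1; 0 0 0 0 0 0 1; 0 0 0 0 0 0 1; 0 0 0 0 0 0 1; 0 0 0 0 0 0 1; 0 0 0 0 0 0 1"
}}

```text
clock: 19.15
eef_pos: [521.7, 64.6, 104.9]
tool_rot: [3.137, 0.78, -1.82]
force: [-1.8, -5.1, -4.2]
width: 11.3
gripper_force: 59.8
```

```bash
python3 - <<'E'
from pot import *
where()
for f in (60,100,140):carry(LIP-f*DX,76,44.5)
for n in ("top",):
    d=get_image(n);g=cv2.cvtColor(d["img"],cv2.COLOR_RGB2GRAY);u0,v0=map(int,proj(n,[*(LIP-30*DX),60]));m=(g[v0-70:v0+40,u0-120:u0+60]<30).astype(np.uint8);k=cv2.connectedComponentsWithStats(m);print(n,(u0,v0),[(a+[u0-120,v0-70,0,0,0]).tolist() for a in k[2][1:] if a[4]>20])
E
```

```text
[521.737  64.614 104.934] rpy [ 3.137  0.78  -1.82 ] w 11.3 gf 59.8 F [-1.778 -5.063 -4.226] q [ 0.56  0.86 -0.41  2.09 -1.1   0.54 -2.08]
pot [542.077 143.714  44.781] ypr [75.985  0.125  0.093] front of lip 31.571245598370385 lateral 0.3215857311797248
clock 19.15 row [ 0.069  0.006 -0.066] [ 0.001 -0.001 -0.001] dist 29.0 deg 0.2
clock 19.15 row [ 0.163  0.013 -0.159] [ 0.001 -0.001 -0.001] dist 69.0 deg 0.2
clock 19.15 row [ 0.258  0.02  -0.253] [ 0.001 -0.001 -0.001] dist 109.0 deg 0.2
top (248, 264) [[183, 217, 18, 14, 77], [130, 229, 23, 11, 108], [279, 245, 29, 59, 916], [172, 247, 27, 19, 281]]
```

{"method": "move_arm", "body": {
  "rows": "0.01 0.001 -0.01 0 0 0 1; 0.025 0.002 -0.024 0 0 0 1; 0.045 0.004 -0.043 0 0 0 1; 0.069 0.006 -0.066 0 0 0 1; 0.1 0.008 -0.097 0 0 0 1; 0.135 0.011 -0.132 0 0 0 1; 0.17 0.014 -0.166 0 0 0 1; 0.21 0.017 -0.206 0 0 0 1; 0.24 0.019 -0.236 0 0 0 1; 0.258 0.02 -0.253 0 0 0 1; 0.258 0.02 -0.253 0 0 0 1; 0.258 0.02 -0.253 0 0 0 1"
}}

```text
clock: 20.2
eef_pos: [489.8, -37.6, 105.4]
tool_rot: [3.136, 0.784, -1.819]
force: [0.4, 0.4, -2.8]
width: 10.9
gripper_force: 59.3
```

```bash
python3 - <<'E'
from pot import *
X=where()
for n in ("top","side"):
    d=get_image(n);im=d["img"];cv2.imwrite(f"pics/{n}10.png",im[:,:,::-1]);g=cv2.cvtColor(im,cv2.COLOR_RGB2GRAY)
    u,v=map(int,proj(n,X+[0,0,30]));print(n,(u,v));w=cv2.resize(g[v-26:v+27,u-26:u+27],(27,27),interpolation=cv2.INTER_AREA)
    print("\n".join(" ".join("%3d"%a for a in r) for r in w[::2]))
    m=(g<30).astype(np.uint8)
E
```

```text
[489.848 -37.558 105.428] rpy [ 3.136  0.784 -1.819] w 10.9 gf 59.3 F [ 0.378  0.358 -2.78 ] q [ 0.69  0.85 -0.29  2.05 -0.92  0.7  -2.07]
pot [510.115  41.818  45.614] ypr [76.079 -0.113  0.096] front of lip 138.35975288921128 lateral -0.451811493629572
top (294, 277)
107 107 107 107 109 108 107 106  92  79  64  81  88  95  93  89  73  69  97 118 126 127 123 126 127 126 125
107 107 107 109 108 107 106  96  84  60  58  51  43  43  44  58  89 110 122 123 126 127 126 127 125 125 125
107 108 108 107 106 107 100  87  62  31  26  25  25  25  24  28  28  35  65  82  81  89  98 113 122 124 126
109 108 108 107 104  98  90  74  34  26  31  39  43  45  45  44  40  34  27  32  64  82  73  74  73  77  81
107 107 108 102  94  88  85  50  41  49  51  51  52  52  52  52  53  51  51  48  37  50  80  70  72  72  71
108 107 104  95  83  84  63  44  45  44  48  50  52  50  50  50  52  52  50  51  50  47  63  78  71  71  72
108 107 101  90  82  72  22   6   6   4  11  37  50  50  50  50  50  48  46  45  39  45  63  81  61  69  70
107 107 102  91  83  36   6   6   4   5   7  12  41  51  50  48  36  15   
[... 1509 characters left out ...]
  91  87  74  64  57  58  56  56  57  70  99 100 101
 64  65  66  64  67  67  81  83  69  67  64  94 114  95  60  60  59  58  60  56  57  56  54  63  95 100 100
 63  64  63  65  65  67  65  76  74  68  67  76  79  75  58  61  59  59  59  57  55  56  54  73 101 100 102
 61  61  62  64  65  64  65  66  81  80  68  68  71  51  43  37  43  55  59  57  55  57  65  97 101 100  99
 61  59  60  63  63  65  65  65  69 104  80  68  84  84  61  82  61  43  41  42  44  53  73  85  96  98  99
 58  58  61  61  62  61  64  64  64  92 111  85  69  90  71  45  70  89  54  36  38  37  51  55  38  42  45
 58  58  60  59  60  62  61  62  63  87 107 107  86  70  99  69  42  51  84  62  32  43  53  57  57  59  63
```

```bash
python3 - <<'E'
from pot import *
c={}
for n,(x,y,w,h) in {"top":(460,228,44,44),"side":(342,360,56,56)}.items():
    g=cv2.imread(f"pics/{n}0.png",0)[y:y+h,x:x+w];m=(g<60).astype(np.uint8);k=cv2.connectedComponentsWithStats(m);i=1+np.argmax(k[2][1:,4]);c[n]=k[3][i]+[x,y];print(n,k[2][i],c[n],plane(n,*c[n],70))
print(tri(("top",*c["top"]),("side",*c["side"])))
where()
carry((520,-60),74,110);carry((560,-240),72,130);carry((577,-369),70,120)
E
```

```text
top [  7   7  28  28 628] [480.688 248.226] [ 575.306 -368.838   70.   ]
side [ 10  11  33  34 844] [367.797 387.371] [ 576.633 -369.579   70.   ]
(array([ 576.168, -369.193,   68.946]), np.float64(1.3214592388460102))
[489.75  -36.337 105.62 ] rpy [ 3.136  0.784 -1.817] w 10.7 gf 59.3 F [ 0.393 -0.721 -2.578] q [ 0.69  0.85 -0.29  2.05 -0.92  0.7  -2.07]
pot [509.868  43.125  45.869] ypr [76.186 -0.157  0.106] front of lip 137.18272577509177 lateral -1.0706525193390934
clock 20.3 row [ 0.078 -0.104 -0.382] [0.018 0.002 0.016] dist 121.0 deg 2.2
clock 20.3 row [ 0.419 -0.367 -0.818] [0.034 0.002 0.032] dist 297.0 deg 4.2
clock 20.3 row [ 0.728 -0.516 -1.079] [0.049 0.002 0.048] dist 420.0 deg 6.2
```

{"method": "move_arm", "body": {
  "rows": "0.015 -0.02 -0.06 0 0 0 1; 0.035 -0.05 -0.16 0.005 0 0.005 1; 0.055 -0.08 -0.27 0.01 0 0.01 1; 0.08 -0.105 -0.38 0.018 0 0.016 1; 0.15 -0.16 -0.47 0.02 0 0.02 1; 0.225 -0.22 -0.565 0.024 0 0.022 1; 0.3 -0.28 -0.66 0.028 0 0.026 1; 0.365 -0.33 -0.745 0.031 0 0.03 1; 0.41 -0.36 -0.8 0.034 0.002 0.032 1; 0.42 -0.367 -0.82 0.034 0.002 0.032 1; 0.42 -0.367 -0.82 0.034 0.002 0.032 1"
}}

```text
clock: 21.22
eef_pos: [533.5, -320.3, 189.9]
tool_rot: [3.14, 0.779, -1.889]
force: [-0.5, 0.7, -3.0]
width: 11.3
gripper_force: 59.3
```

```bash
python3 - <<'E'
from pot import *
where()
carry((577.5,-369),70,110);carry((577.5,-369),70,78)
E
```

```text
[ 533.489 -320.333  189.865] rpy [ 3.14   0.779 -1.889] w 11.3 gf 59.3 F [-0.525  0.663 -3.028] q [ 0.87  0.89 -0.08  1.43 -0.63  1.31 -2.33]
pot [ 559.587 -242.967  129.68 ] ypr [71.872  0.149 -0.054] front of lip 396.2372337942269 lateral 130.12128334905893
clock 21.22 row [ 0.317 -0.179 -0.221] [ 0.014 -0.002  0.015] dist 128.0 deg 1.9
clock 21.22 row [ 0.392 -0.179 -0.145] [ 0.014 -0.002  0.015] dist 136.0 deg 1.9
```

{"method": "move_arm", "body": {
  "rows": "0.03 -0.018 -0.025 0 0 0 1; 0.08 -0.05 -0.06 0.005 0 0.005 1; 0.15 -0.09 -0.11 0.01 0 0.01 1; 0.21 -0.13 -0.155 0.014 -0.002 0.015 1; 0.27 -0.16 -0.195 0.014 -0.002 0.015 1; 0.305 -0.175 -0.217 0.014 -0.002 0.015 1; 0.317 -0.179 -0.221 0.014 -0.002 0.015 1; 0.34 -0.179 -0.197 0.014 -0.002 0.015 1; 0.365 -0.179 -0.172 0.014 -0.002 0.015 1; 0.385 -0.179 -0.152 0.014 -0.002 0.015 1; 0.392 -0.179 -0.145 0.014 -0.002 0.015 1; 0.392 -0.179 -0.145 0.014 -0.002 0.015 1"
}}

```text
clock: 22.22
eef_pos: [548.6, -442.8, 137.1]
tool_rot: [3.135, 0.785, -1.924]
force: [-0.2, 0.0, -3.1]
width: 11.3
gripper_force: 59.3
```

```bash
python3 - <<'E'
from pot import *
where()
carry((577.5,-369),70,72);carry((577.5,-369),70,69)
E
```

```text
[ 548.56  -442.805  137.148] rpy [ 3.135  0.785 -1.924] w 11.3 gf 59.3 F [-0.197  0.046 -3.118] q [ 0.94  1.1  -0.05  1.07 -0.6   1.48 -2.37]
pot [ 576.917 -365.875   77.426] ypr [70.12  -0.178  0.161] front of lip 508.7081727835335 lateral 182.62848095011827
clock 22.22 row [ 0.018 -0.004  0.006] [ 0.002  0.002 -0.   ] dist 6.0 deg 0.3
clock 22.22 row [ 0.025 -0.004  0.013] [ 0.002  0.002 -0.   ] dist 9.0 deg 0.3
```

Now lower it gently, about 1 mm per row.

{"method": "move_arm", "body": {
  "rows": "0.005 -0.001 0.002 0 0 0 1; 0.01 -0.002 0.003 0 0 0 1; 0.014 -0.003 0.004 0 0 0 1; 0.017 -0.003 0.006 0 0 0 1; 0.019 -0.003 0.008 0 0 0 1; 0.021 -0.003 0.009 0 0 0 1; 0.022 -0.003 0.01 0 0 0 1; 0.023 -0.003 0.011 0 0 0 1; 0.023 -0.003 0.011 0 0 0 1"
}}

```text
clock: 22.97
eef_pos: [548.7, -447.2, 131.3]
tool_rot: [3.138, 0.783, -1.922]
force: [-0.1, 0.0, -2.9]
width: 11.0
gripper_force: 59.3
```

```bash
python3 - <<'E'
from pot import *
where()
s,p,r=st();row(p-[0,0,1.5],r)
E
```

```text
[ 548.749 -447.214  131.251] rpy [ 3.138  0.783 -1.922] w 11.0 gf 59.3 F [-0.063  0.003 -2.898] q [ 0.95  1.11 -0.05  1.06 -0.6   1.48 -2.36]
pot [ 577.295 -370.485   71.361] ypr [70.054 -0.059  0.015] front of lip 513.0055961480292 lateral 184.3381665776752
clock 22.97 row [ 0.004 -0.     0.004] [0. 0. 0.] dist 1.0 deg 0.0
```

{"method": "move_arm", "body": {
  "rows": "0.001 0 0.001 0 0 0 1; 0.002 0 0.002 0 0 0 1; 0.003 0 0.003 0 0 0 1; 0.004 0 0.004 0 0 0 1; 0.004 0 0.004 0 0 0 1"
}}

```text
clock: 23.38
eef_pos: [548.8, -447.3, 130.1]
tool_rot: [3.139, 0.783, -1.922]
force: [-0.4, -0.7, -0.0]
width: 11.5
gripper_force: 59.6
```

```bash
python3 -c "
from pot import *
where()"
```

```text
[ 548.789 -447.299  130.068] rpy [ 3.139  0.783 -1.922] w 11.5 gf 59.6 F [-0.414 -0.663 -0.024] q [ 0.95  1.11 -0.05  1.06 -0.6   1.48 -2.36]
pot [ 577.366 -370.56    70.207] ypr [70.057 -0.079 -0.013] front of lip 513.0562215510561 lateral 184.42817491047322
```

It has touched down. I'll release and back out along the tool axis.

{"method": "move_arm", "body": {
  "rows": "0.001 0 0.001 0 0 0 1; 0.001 0 0.001 0 0 0 0.6; 0.001 0 0.001 0 0 0 0.2; 0.001 0 0.001 0 0 0 -0.2; 0.001 0 0.001 0 0 0 -0.2; 0.001 0 -0.03 0 0 0 -0.2; 0.001 0 -0.09 0 0 0 -0.2; 0.001 0 -0.18 0 0 0 -0.2; 0.001 0 -0.26 0 0 0 -0.2; 0.001 0 -0.3 0 0 0 -0.2; 0.001 0 -0.3 0 0 0 -0.2"
}}

```text
clock: 24.3
eef_pos: [526.0, -510.9, 195.7]
tool_rot: [-3.139, 0.778, -1.922]
force: [-0.3, -0.8, -0.3]
width: 51.4
gripper_force: 0.0
```

```bash
python3 - <<'E'
from pot import *
say()
d=get_image("top");g=cv2.cvtColor(d["img"],cv2.COLOR_RGB2GRAY)
for z in (148,):
    u,v=map(int,proj("top",[577,-370,110]));print(u,v);w=cv2.resize(g[v-30:v+31,u-30:u+31],(31,31),interpolation=cv2.INTER_AREA);print("\n".join(" ".join("%3d"%a for a in r) for r in w[::2]))
m=(g[190:235,330:380]<50).astype(np.uint8);k=cv2.connectedComponentsWithStats(m);i=1+np.argmax(k[2][1:,4]);print("lid knob",plane("top",*(k[3][i]+[330,190]),45))
E
```

```text
[ 526.049 -510.936  195.658] rpy [-3.139  0.778 -1.922] w 51.4 gf 0.0 F [-0.286 -0.81  -0.296] q [ 1.    1.12 -0.03  0.84 -0.58  1.68 -2.42]
486 244
116 117 115 115 117 116 115 114 114 114 115 114 115 114 114 114 114 114 114 113 113 114 113 112 112 114 110 111 112 113 111
115 115 115 116 114 114 108 103  97  95  91  87  90  93  94 101 107 113 115 117 117 114 115 116 116 116 116 117 116 115 115
117 114 110  99  87  82  83  80  81  80  80  81  80  78  77  71  68  66  71  73  83  96 105 112 116 115 115 116 116 113 116
100  83  81  82  82  81  82  81  82  81  77  69  50  31  25  25  22  20  22  23  23  27  36  56  82 103 113 113 115 117 114
 81  83  81  82  83  80  79  67  51  65  51  33  31  31  27  25  24  23  24  23  24  25  24  25  28  47  81 104 115 116 113
 80  79  82  82  79  63  38  36  65  50  40  33  32  36  52  66  78  73  57  34  26  24  25  26  25  25  31  70 100 115 116
 83  82  82  77  49  29  26  52  56  11   5   5   6   7   8  11  25  55  77  79  59  33  26  26  25  26  26  38  80 109 114
 80  81  79  53  29  26  27  54  56   8   4   6   7   6   7   6   4   9  29  72  79
[... 367 characters left out ...]
3   4   4   5  18  25  32  54  64  46  51  48
 81  82  82  80  62  30  24  24  24  24  31  54  64  50  26  13   9   8   7   7   9  12  24  37  56  67  50  49  71  95  94
 81  83  82  83  81  72  45  28  24  24  24  23  26  33  46  58  66  71  68  67  66  61  61  52  46  44  45  61  75  76  72
 81  85  85  84  84  83  83  78  62  44  29  24  24  21  23  23  25  26  31  35  39  42  44  44  45  53  81 109 116 115 111
107  90  83  83  82  84  84  86  85  84  83  81  77  74  68  59  62  63  50  48  47  48  55  67  80 100 113 115 116 115 116
115 117  97  77  78  82  83  83  83  83  85  84  84  84  84  85  82  82  82  83  82  81  85 101 114 116 117 115 116 115 114
lid knob [672.035 -91.157  45.   ]
```

```bash
python3 -c "
from cell import *
print(read_state()['qd'].round(3));print(finish_job())"
```

```text
[-0.026  0.017 -0.019  0.061 -0.003 -0.02   0.006]
the job is handed in; nothing more can be done
None
```

The job is handed in, verdict not shown: by my readings the lid is in its rest and the pot is on the pan about 2 mm off centre. The chute is empty and the pre-forms show inside the pot, but I could not count all four separately.

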